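# Change the sample tile in an engraver's sliding tray

### The arm

A 6-joint arm with a two-finger parallel gripper is mounted at the origin on the work surface. World frame = base frame: x ahead of the robot, y to its left, z up, the work surface at z = 0. Lengths are in m, angles in rad, forces in N, time in s.
With the tool pointing down it reaches from about 0.15 to 0.775 m from the base axis. Payload 6.1 kg.
Tool frame: the origin (TCP) lies between the finger pads; the fingertips stand 8 mm ahead of it and the grasp point (between the pads) lies 11 mm behind it (arm.tips_ahead is the distance from the TCP to the fingertips, in m); z points along the fingers, x is the direction in which the jaws open and shut, and the axes are right-handed (so a half turn about z gives the same grasp; the last joint's range is limited). The gripper opens to 85 mm and grips with 20 to 120 N. Pads are 22 mm wide; open, the fingers measure 114 mm over their backs; the gripper's body (76 mm by 85 mm) begins 54 mm behind the grasp point. The pads swing forward as they close: fully open they stand 13 mm farther back than shut.
Start: joints at [1.294, 0.126, -0.04, 1.405, 0, 1.571], TCP at [0.143, 0.505, 0.211] pointing down, gripper open.
Joint ranges: [-2.72, 2.72], [-0.95, 1.95], [-1.27, 1.35], [-1.78, 2.02], [-1.46, 1.47], [-3.14, 3.14]. Speed limits (rad/s): [2.39, 2.39, 3.01, 3.14, 3.14, 3.14].

### API

Orientations are given as a unit quaternion [w, x, y, z].
In Python, from plant import arm, imaging gives the robot as it stands.
- The arm moves only by the tool move_arm, never from a script. Its argument "commands" is a list of rows, each an object with "twist": the turn, a rotation vector about the tool's x, y, z each as a share of 30 degrees, from -1 to 1, a list of three; "travel": the shift along the tool's x, y, z each as a share of 0.4 m, from -1 to 1, a list of three; "jaw": the closure, from -1 (fully open) to 1 (shut), so that 0 is half open. In form: [{"twist": [wx, wy, wz], "travel": [tx, ty, tz], "jaw": jaw}, ...]. A call has 1 to 20 rows; each row shifts and turns the commanded pose from where the row before left it, along the tool's axes as they then stand; what a row does not reach is not made up. A row lasts 1/12 s, in which the tool goes at most 41.7 mm and 7.16 degrees, less where a joint would pass 70% of its speed; a pose out of reach is approached as far as the arm can. A call with a number of a shift or a turn outside -1 to 1 is refused whole. A call with a gripper value outside its range is refused whole. The fingers move at their own pace and stop on an object; the grip force is fixed at half the most. Time passes only in rows, so rows that do not move let the fingers close. It gives the time, the measured TCP pose, the force and the opening at its end, in the units of the state.
- arm.get_state(): the state, without advancing time (a new reading comes with each control period).
- imaging.grab_frame(name): name is "scene" or "top"; returns a dict with "image" (420x560x3 uint8, red, green, blue), "depth" (420x560 float32, m along the optical axis (not along the pixel's ray), 0 where there is no reading), "fx", "fy", "cx", "cy" (pixels), "rvec" (rotation vector, rad) and "tvec" (3), from world to camera coordinates, as OpenCV has them. Camera axes: x right, y down, z forward; pixel columns grow to the right and rows downward; lengths in m; the calibration is good to about 2 mm. A picture is of the moment at which its call begins.
- arm.hand_in(): hands the job in, once; it reports no verdict.
The state is a dict: "time": time; "qpos": joint angles; "joint_velocities": joint speeds; "tau": joint torques, N m; "tcp_pos": TCP position; "tcp_rot": TCP orientation; "contact_force": force on the tool from outside, world axes, zero at the start; "moment": the same for the moment, N m; "gripper_width": finger opening in m.
Only numpy, scipy, OpenCV 4.12 (cv2) and the standard library are available. Lean on these libraries where they do the work, as an engineer would, in place of code of your own. Each camera call takes 0.05 s, during which the arm holds its last target.

### The job

In the cross-shaped sample tray, slide the tile with the square post out of the far work bay, straight across into the empty near bay, fully home. Then slide the tile with the round post through the crossing into the work bay and press it gently against the sprung stop until the stop pushes back with about 8 N; let go and leave it resting against the stop. Keep the tiles flat in their channels, do not ram them, and leave the tile with the bar grip and the things around the tray alone.

Things in the scene. Friction and masses are not known exactly. Their poses are not given: they have to be found in the camera images.
- tray: Fixed tray, grey walls, dark steel floor, 229 x 201 mm. Origin: on the table under the centre of the crossing; x points to the far work bay, y to the left bay, z up. Five cells: crossing, four bays. Channels 61 mm wide (1.5 mm play beside a tile), waxed floor 6 mm above the table, walls 10 mm above the floor (2 mm below a tile's top); inner corners rounded 6 mm. Crossing and near bay start empty.
- near_bay (a point): Centre of the near bay's floor, tray (-61, 0) mm, 6 mm above the table; axes as the tray's. Bay's end wall at tray x = -92.5 mm. A tile at the end wall has its centre at tray x = -63.5 mm.
- work_bay (a point): Point on the far work bay's floor at tray (+64, 0) mm, 6 mm above the table; axes as the tray's. This bay is longer: its end wall stands at tray x = +120 mm, with a gap for the sprung stop. The left and right bays are centred at tray (0, +61) and (0, -61) mm, end walls at y = +92.5 and -92.5 mm.
- stop_block: Sprung stop: dark steel block 30 x 36 x 26 mm at the work bay's end; origin on the table, tray (+121, 0) mm. Its plunger's 11 mm rubber pad, 12.5 mm up, points to -x. Its setting differs each time, unmeasured: free face at tray x = +88 to +108 mm, so a tile meets it with its centre at +59 to +79. Yields 6 N per mm. Over 15 N is ramming. A released tile stays against it by friction (0.4 to 1 N).
- tile_square: Tile with a square post: 58 mm square plain brass tile, 12 mm thick, corners rounded 6 mm, about 0.35 kg, lying in the tray with its sides along the channels. Upright steel post 20 x 20 mm, 30 mm high on the tile's top. Origin: centre of its underside. Starts in the far work bay, not touching the stop.
- tile_square_grip (a point): Point on the axis of its post, 27 mm above the tile's underside (half-way up the post), so 33 mm above the table when the tile lies in the tray. Axes as the tile's: z up, x and y along its sides.
- tile_round: Tile with a round post: 58 mm square plain brass tile, 12 mm thick, corners rounded 6 mm, about 0.35 kg, lying in the tray with its sides along the channels. Upright steel round post 22 mm in diameter, 30 mm high on the tile's top. Origin: centre of its underside. Starts in the left or the right bay.
- tile_round_grip (a point): Point on the axis of its post, 27 mm above the tile's underside (half-way up the post), so 33 mm above the table when the tile lies in the tray. Axes as the tile's: z up, x and y along its sides.
- tile_bar: Tile with a thin bar grip: 58 mm square plain brass tile, 12 mm thick, corners rounded 6 mm, about 0.35 kg, lying in the tray with its sides along the channels. Upright steel bar 40 mm long (along x) x 9 mm, 30 mm high on the tile's top. Origin: centre of its underside. Starts in the side bay opposite the round-post tile and stays there.
- tile_bar_grip (a point): Point on the axis of its post, 27 mm above the tile's underside (half-way up the post), so 33 mm above the table when the tile lies in the tray. Axes as the tile's: z up, x and y along its sides.
- jar_mid (a point): Bystander: amber glass jar with a steel cap, 52 mm in diameter, 65 mm high, beside the tray on the left; point on its axis 32 mm up.
- bench_block_center (a point): Bystander: round steel bench block, 64 mm in diameter, 28 mm high, beside the tray on the right; point at its centre.
- screwdriver_grip (a point): Bystander: small screwdriver with a wooden handle, 150 mm long, lying in front of the tray, on the robot's side; point on its handle.

How it is judged:
By the outcome, as a careful person would: the job done as asked, in the order asked, and still so for the second after the job is handed in, with the robot touching nothing.
It also fails if it takes over 59 s, if anything falls off the work surface, if the arm or the gripper's body presses on something with over 40 N, if the wrist force passes 120 N, or if a joint passes its speed limit or range.

## Working session

There is one attempt and no reset: what is moved stays moved. The work goes in short steps, Python scripts to look and compute and a tool call to move; the robot and the scene stay as the last step left them, time stands still between calls to the robot, and variables do not carry over. Pictures are saved under pics/ and viewed, and the job is handed in when it is done.

Besides the shell and the picture viewer there is one more tool, called as name([rows], argument=value, ...), one row to a line, values as JSON. move_arm: Moves the arm, as the interface text tells. Shift numbers are shares of 0.4 m and turn numbers shares of 30 degrees, none past 1 either way. Its arguments: {"type":"object","properties":{"commands":{"type":"array","items":{"type":"object","properties":{"twist":{"type":"array","items":{"type":"number","minimum":-1,"maximum":1}},"travel":{"type":"array","items":{"type":"number","minimum":-1,"maximum":1}},"jaw":{"type":"number"}}}}},"required":["commands"]}

```bash
ls; mkdir -p pics; cat > h.py <<'E'
import numpy as np, cv2
from plant import arm, imaging
def grab(n,save=None):
    f=imaging.grab_frame(n)
    np.savez('f_%s.npz'%n,**f)
    if save: cv2.imwrite('pics/'+save,f['image'][:,:,::-1])
    return f
def load(n):
    return dict(np.load('f_%s.npz'%n))
def ray(f,u,v):
    R,_=cv2.Rodrigues(np.array(f['rvec'],float)); t=np.array(f['tvec'],float).ravel()
    d=np.array([(u-f['cx'])/f['fx'],(v-f['cy'])/f['fy'],1.0])
    return -R.T@t, R.T@d
def onplane(f,u,v,z):
    c,d=ray(f,u,v); return c+d*(z-c[2])/d[2]
def proj(f,P):
    K=np.array([[f['fx'],0,f['cx']],[0,f['fy'],f['cy']],[0,0,1.]])
    return cv2.projectPoints(np.array(P,float).reshape(-1,1,3),np.array(f['rvec'],float),np.array(f['tvec'],float),K,None)[0].reshape(-1,2)
def cloud(f):
    R,_=cv2.Rodrigues(np.array(f['rvec'],float)); t=np.array(f['tvec'],float).ravel()
    v,u=np.mgrid[:420,:560]; z=f['depth']
    p=np.stack([(u-f['cx'])/f['fx']*z,(v-f['cy'])/f['fy']*z,z],-1)
    return (p-t)@R
E
python3 - <<'E'
from h import *
for n in('scene','top'):
    f=grab(n,n+'0.png'); c,d=ray(f,280,210); print(n,c,d,f['fx'])
print(arm.get_state())
E
```

```text
pics
scene [1.01895312 0.08380922 0.81896791] [-0.4975151  -0.0505389  -0.86599362] 429.4098656752099
top [0.4042276  0.016469   0.78052601] [ 0.23917961  0.01225867 -0.97091147] 387.50536683799197
{'time': 0.1, 'qpos': array([ 1.29401826e+00,  1.26333152e-01, -4.04581699e-02,  1.40539170e+00,
        1.22364657e-05,  1.57081049e+00]), 'joint_velocities': array([ 0.00160442, -0.00287005,  0.00348576, -0.0008252 ,  0.00125284,
       -0.0010696 ]), 'tau': array([-2.19373636e-03, -4.36908424e+01,  3.53602517e+01,  1.38683477e-02,
       -2.17207764e-05, -2.90462395e-06]), 'tcp_pos': array([0.1433552 , 0.50466302, 0.21012164]), 'tcp_rot': array([ 4.13074466e-04,  7.97894348e-01,  6.02796921e-01, -5.56900966e-04]), 'contact_force': array([ 0.22530328, -0.06960117,  0.0507554 ]), 'moment': array([-0.06201743, -0.02465853,  0.02643233]), 'gripper_width': 0.08564392146236334}
```

View pics/scene0.png

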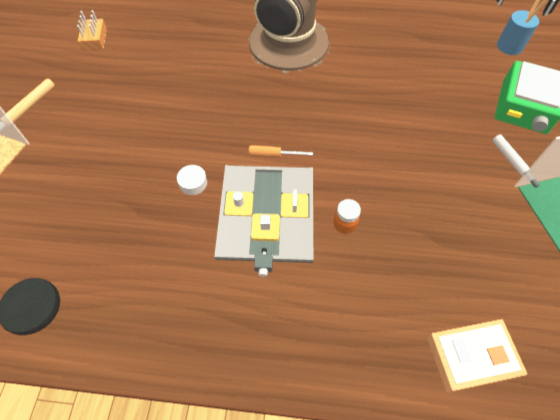

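View pics/top0.png

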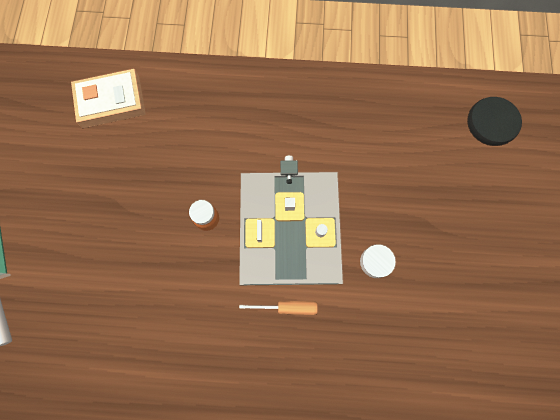

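The round-post tile is in the right bay (top view px 321,231), the bar tile in the left (259,232), and the square tile in the far bay (290,205). Next I measure them.

```bash
cat > m.py <<'E'
from h import *
def tiles(f):
    hsv=cv2.cvtColor(f['image'],cv2.COLOR_RGB2HSV)
    m=cv2.inRange(hsv,(20,120,120),(35,255,255))
    c,_=cv2.findContours(m,cv2.RETR_EXTERNAL,cv2.CHAIN_APPROX_NONE)
    out=[]
    for k in c:
        if cv2.contourArea(k)<300: continue
        P=np.array([onplane(f,u,v,.018)[:2] for u,v in k[:,0]],np.float32)
        (x,y),(w,h),a=cv2.minAreaRect(P*1000)
        if 45<w<70 and 45<h<70: out.append((x,y,w,h,a))
    return out
if __name__=='__main__':
  for n in('scene','top'):
    f=load(n)
    for o in tiles(f): print(n,np.round(o,1))
    hsv=cv2.cvtColor(f['image'],cv2.COLOR_RGB2HSV)
    # tray: grey light walls: height from cloud
    P=cloud(f)
    x,y=(290,260) if n=='top' else (245,240)
    b=P[...,2]
    print('z tile/post samples', np.round(np.percentile(b[180:290,235:345] if n=='top' else b[165:262,218:316],[1,25,50,90,99]),4))
    g=cv2.inRange(hsv,(0,0,70),(180,60,200))
    c,_=cv2.findContours(g,cv2.RETR_EXTERNAL,cv2.CHAIN_APPROX_NONE)
    for k in c:
        if cv2.contourArea(k)<2000: continue
        Q=np.array([onplane(f,u,v,.016)[:2] for u,v in k[:,0]],np.float32)*1000
        print('grey',k[:,0].min(0),k[:,0].max(0),np.round(cv2.boxPoints(cv2.minAreaRect(Q)),1).tolist(),cv2.minAreaRect(Q)[1:])
    r=(150,150,250,180) if n=='top' else (170,140,200,150)
    im=f['image'][r[1]:r[1]+r[3],r[0]:r[0]+r[2],::-1]
    cv2.imwrite('pics/crop_%s.png'%n,cv2.resize(im,None,fx=3.2,fy=3.2,interpolation=cv2.INTER_CUBIC)[:600,:800])
E
python3 m.py
```

```text
z tile/post samples [-0.0012  0.0086  0.016   0.0194  0.0494]
grey [  0 279] [ 54 330] [[748.7000122070312, -398.3999938964844], [789.5, -489.6000061035156], [883.5, -447.3999938964844], [842.7000122070312, -356.29998779296875]] ((103.04969787597656, 99.83102416992188), 24.12668800354004)
z tile/post samples [-0.0021  0.0062  0.0153  0.0184  0.0486]
grey [272 156] [336 279] [[453.5, 34.5], [458.79998779296875, -92.9000015258789], [714.7000122070312, -82.30000305175781], [709.4000244140625, 45.099998474121094]] ((256.1585693359375, 127.53620147705078), 2.3710429668426514)
```

View pics/crop_top.png

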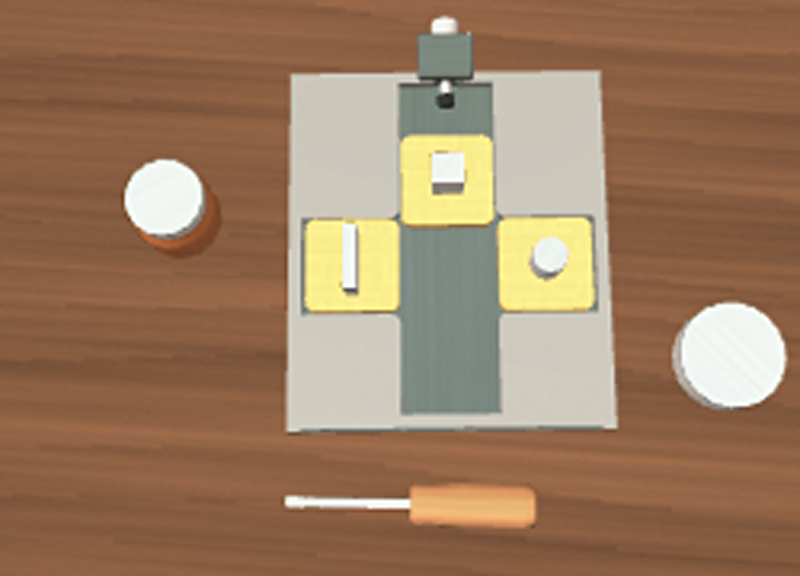

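View pics/crop_scene.png

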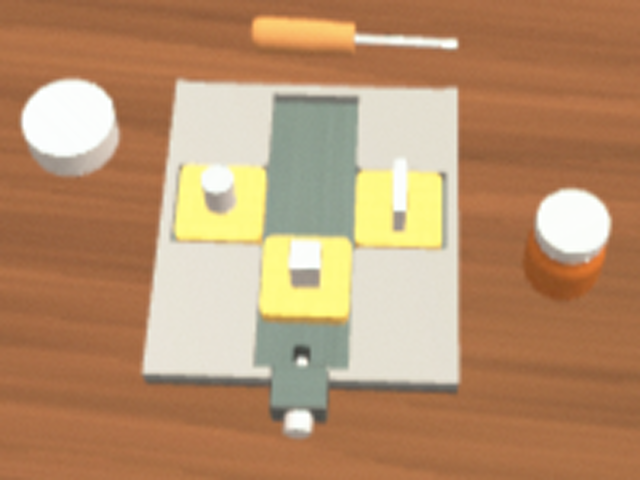

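```bash
python3 - <<'E'
from h import *
for n,pts in(('top',[(300,215),(250,225),(262,190),(290,250),(325,240),(290,204),(322,229),(290,168)]),('scene',[(240,212),(270,235),(225,180),(268,180),(265,223),(238,199)])):
    f=load(n);P=cloud(f);hsv=cv2.cvtColor(f['image'],cv2.COLOR_RGB2HSV)
    for u,v in pts: print(n,u,v,hsv[v,u],np.round(P[v,u]*1000,1))
E
```

```text
top 300 215 [ 27 110 251] [584.5 -14.9  17.3]
top 250 225 [ 26 113 249] [556.7  84.   20.8]
top 262 190 [ 21  21 202] [632.4  65.8  16.4]
top 290 250 [ 75  26 137] [513.7   0.9   6.2]
top 325 240 [ 27 111 251] [536.4 -67.1  18.6]
top 290 204 [ 60   5 247] [597.9   7.   48.3]
top 322 229 [ 60   6 245] [552.4 -57.3  47.9]
top 290 168 [ 65  24 138] [680.6  11.1  25.3]
scene 240 212 [ 29 116 255] [572.2 -48.1  16.3]
scene 270 235 [ 29 117 255] [621.8  22.9  19.9]
scene 225 180 [ 22  20 231] [493.6 -94.4  15.9]
scene 268 180 [ 66  26 157] [478.    1.    8.3]
scene 265 223 [ 45   4 250] [608.1  11.4  44.8]
scene 238 199 [ 54   5 246] [559.1 -51.9  48.1]
```

```bash
cat > m.py <<'E'
from h import *
def tiles(f):
    hsv=cv2.cvtColor(f['image'],cv2.COLOR_RGB2HSV)
    m=cv2.inRange(hsv,(22,70,150),(34,255,255))
    c,_=cv2.findContours(m,cv2.RETR_EXTERNAL,cv2.CHAIN_APPROX_NONE)
    out=[]
    for k in c:
        if cv2.contourArea(k)<300: continue
        P=np.array([onplane(f,u,v,.018)[:2] for u,v in k[:,0]],np.float32)
        (x,y),(w,h),a=cv2.minAreaRect(P*1000)
        if 45<w<75 and 45<h<75: out.append((x,y,w,h,a))
    return sorted(out,key=lambda o:o[1])
def posts(f):
    # bright low-sat blobs with cloud z > 42 mm
    P=cloud(f); hsv=cv2.cvtColor(f['image'],cv2.COLOR_RGB2HSV)
    m=((hsv[...,2]>225)&(hsv[...,1]<30)&(P[...,2]>.040)&(P[...,2]<.055)&(abs(P[...,1])<.11)&(P[...,0]>.4)&(P[...,0]<.72)).astype(np.uint8)
    n,l,s,c=cv2.connectedComponentsWithStats(m)
    return [(c[i],s[i,4],np.median(P[l==i][:,2])*1000,onplane(f,*c[i],.048)*1000) for i in range(1,n) if s[i,4]>25]
def tray(f):
    P=cloud(f); hsv=cv2.cvtColor(f['image'],cv2.COLOR_RGB2HSV)
    m=cv2.inRange(hsv,(8,5,175),(30,40,240))
    m[(abs(P[...,2]-.016)>.006)]=0
    m=cv2.morphologyEx(m,cv2.MORPH_OPEN,np.ones((3,3)))
    n,l,s,c=cv2.connectedComponentsWithStats(m)
    pts=np.argwhere(np.isin(l,[i for i in range(1,n) if s[i,4]>150]))[:,::-1]
    hull=cv2.convexHull(pts.astype(np.int32))[:,0]
    Q=np.array([onplane(f,u,v,.016)[:2] for u,v in hull],np.float32)*1000
    return cv2.minAreaRect(Q),cv2.boxPoints(cv2.minAreaRect(Q))
if __name__=='__main__':
  np.set_printoptions(suppress=True,precision=1)
  for n in('scene','top'):
    f=load(n)
    for o in tiles(f): print(n,np.round(o,1))
    for p in posts(f): print(n,'post',*p)
    r,b=tray(f); print(n,'tray',r,b.tolist())
E
python3 m.py
```

```text
scene [ 986.3 -371.6   55.2   61.9    0.2]
scene [550.8 -54.   59.6  60.7   3.7]
scene [599.3   9.7  59.7  59.    6.2]
scene [541.3  66.1  58.2  57.2   6.1]
scene post [294.5 197.5] 64 48.486041360249345 [542.4  66.   48. ]
scene post [237.5 195.6] 67 48.05344492755677 [550.7 -54.2  48. ]
scene post [264.8 219.4] 77 48.62945050135966 [601.5  10.2  48. ]
scene tray ((559.828857421875, 6.768882751464844), (227.03367614746094, 199.27581787109375), 4.188143730163574) [[439.33843994140625, 97.85037231445312], [453.89190673828125, -100.89329528808594], [680.3192749023438, -84.31260681152344], [665.7658081054688, 114.43106079101562]]
top [552.3 -56.5  56.9  59.8   3.7]
top post [289.5 202. ] 90 47.95073129084462 [602.    8.2  48. ]
top post [258.5 229.5] 80 47.70266082130599 [543.4  64.5  48. ]
top post [321.6 229. ] 85 48.004167481917285 [552.3 -56.6  48. ]
top tray ((560.7003173828125, 4.532691955566406), (227.9732208251953, 199.8437957763672), 4.343734264373779) [[439.47308349609375, 95.53424072265625], [454.60919189453125, -103.73551940917969], [681.9275512695312, -86.46885681152344], [666.7914428710938, 112.8009033203125]]
```

move_arm([
  {"twist": [0, 0, 0.1943], "travel": [0, 0, 0], "jaw": -1},
  {"twist": [0, 0, 0.1943], "travel": [0, 0, 0], "jaw": -1},
  {"twist": [0, 0, 0.1943], "travel": [0, 0, 0], "jaw": -1},
  {"twist": [0, 0, 0.1943], "travel": [0, 0, 0], "jaw": -1},
  {"twist": [0, 0, 0.1943], "travel": [0, 0, 0], "jaw": -1},
  {"twist": [0, 0, 0.1943], "travel": [0, 0, 0], "jaw": -1},
  {"twist": [0, 0, 0.1943], "travel": [0, 0, 0], "jaw": -1},
  {"twist": [0, 0, 0.1943], "travel": [0, 0, 0], "jaw": -1},
  {"twist": [0, 0, 0.1943], "travel": [0, 0, 0], "jaw": -1},
  {"twist": [0, 0, 0.1943], "travel": [0, 0, 0], "jaw": -1},
  {"twist": [0, 0, 0.1943], "travel": [0, 0, 0], "jaw": -1},
  {"twist": [0, 0, 0.1943], "travel": [0, 0, 0], "jaw": -1},
  {"travel": [0, 0, 0], "jaw": -1},
])

```text
schema error: expected keys twist, travel, jaw
```

```bash
cat > s.py <<'E'
from h import *
from scipy.spatial.transform import Rotation as Ro
import sys
np.set_printoptions(suppress=True,precision=2)
O=np.array([546.3,4.6]);YAW=4.2
s=arm.get_state(); p=s['tcp_pos']*1000; q=s['tcp_rot']; R=Ro.from_quat([q[1],q[2],q[3],q[0]]).as_matrix()
a=np.radians(YAW); T=np.array([[np.cos(a),np.sin(a)],[-np.sin(a),np.cos(a)]])
def report():
    print('t',s['time'],'tcp',p,'tray xy',T@(p[:2]-O),'yaw',np.degrees(np.arctan2(R[1,0],R[0,0])),'tilt',R[:2,2],'F tray',T@s['contact_force'][:2],s['contact_force'][2],'M',s['moment'],'w',s['gripper_width']*1000)
    if len(sys.argv)>2:
        d=np.array([float(sys.argv[1]),float(sys.argv[2]),float(sys.argv[3])])-p
        print('tool shift mm',R.T@d,'shares',R.T@d/400)
report()
E
python3 s.py 601.8 9.2 210
python3 - <<'E'
from h import *
f=load('top')
for v in range(176,190): print(v,f['image'][v,286:293].tolist(),(onplane(f,289,v,.0125)*1000).round(1))
# triangulate posts
A,B=load('scene'),load('top')
for n,a,b in(('sq',(264.8,219.4),(289.5,202)),('rd',(237.5,195.6),(321.6,229)),('bar',(294.5,197.5),(258.5,229.5))):
    c1,d1=ray(A,*a);c2,d2=ray(B,*b)
    t=np.linalg.lstsq(np.stack([d1,-d2],1),c2-c1,rcond=None)[0]
    print(n,((c1+d1*t[0]+c2+d2*t[1])*500).round(1),'gap',np.linalg.norm(c1+d1*t[0]-c2-d2*t[1])*1000)
E
```

```text
t 0.1 tcp [143.36 504.66 210.12] tray xy [-365.24  528.23] yaw 74.14097349631496 tilt [-0. -0.] F tray [ 0.22 -0.09] 0.05075540016113378 M [-0.06 -0.02  0.03] w 85.64392146236334
tool shift mm [-351.32  576.39    0.6 ] shares [-0.88  1.44  0.  ]
176 [[61, 62, 58], [144, 133, 124], [251, 255, 255], [255, 255, 253], [171, 165, 155], [74, 74, 69], [69, 69, 66]] [667.5  12.1  12.5]
177 [[118, 133, 125], [175, 170, 158], [246, 254, 253], [254, 255, 250], [183, 179, 169], [125, 139, 128], [127, 138, 130]] [665.3  12.   12.5]
178 [[120, 135, 125], [172, 167, 156], [225, 234, 230], [255, 255, 250], [184, 179, 169], [124, 136, 127], [121, 136, 126]] [663.2  11.9  12.5]
179 [[119, 134, 125], [105, 109, 101], [101, 107, 101], [49, 53, 48], [62, 59, 54], [72, 77, 71], [120, 133, 123]] [661.   11.7  12.5]
180 [[83, 91, 84], [52, 52, 48], [52, 55, 51], [51, 54, 51], [52, 51, 46], [53, 56, 52], [121, 134, 124]] [658.8  11.6  12.5]
181 [[85, 91, 87], [58, 59, 54], [56, 59, 55], [57, 60, 56], [53, 51, 47], [54, 56, 53], [123, 135, 126]] [656.6  11.5  12.5]
182 [[91, 97, 90], [55, 58, 54], [46, 47, 44
[... 512 characters left out ...]
5, 125], [123, 136, 125], [122, 135, 125], [120, 132, 124], [123, 135, 126], [122, 135, 125], [122, 135, 126]] [645.8  10.8  12.5]
187 [[123, 136, 126], [125, 137, 126], [122, 136, 125], [121, 134, 125], [121, 134, 124], [122, 134, 124], [121, 133, 124]] [643.6  10.7  12.5]
188 [[122, 134, 125], [124, 136, 126], [121, 135, 127], [121, 135, 125], [120, 132, 123], [122, 134, 125], [122, 134, 125]] [641.4  10.6  12.5]
189 [[121, 134, 126], [124, 137, 128], [122, 136, 127], [121, 134, 125], [122, 134, 125], [122, 135, 125], [122, 135, 125]] [639.3  10.5  12.5]
sq [601.8   9.2  48.3] gap 2.0929613758156043
rd [551.8 -55.2  49.5] gap 2.425049125176179
bar [543.2  65.2  49. ] gap 1.5394664182615687
```

move_arm([
  {"twist": [0, 0, 0.1943], "travel": [0, 0, 0], "jaw": -1},
  {"twist": [0, 0, 0.1943], "travel": [0, 0, 0], "jaw": -1},
  {"twist": [0, 0, 0.1943], "travel": [0, 0, 0], "jaw": -1},
  {"twist": [0, 0, 0.1943], "travel": [0, 0, 0], "jaw": -1},
  {"twist": [0, 0, 0.1943], "travel": [0, 0, 0], "jaw": -1},
  {"twist": [0, 0, 0.1943], "travel": [0, 0, 0], "jaw": -1},
  {"twist": [0, 0, 0.1943], "travel": [0, 0, 0], "jaw": -1},
  {"twist": [0, 0, 0.1943], "travel": [0, 0, 0], "jaw": -1},
  {"twist": [0, 0, 0.1943], "travel": [0, 0, 0], "jaw": -1},
  {"twist": [0, 0, 0.1943], "travel": [0, 0, 0], "jaw": -1},
  {"twist": [0, 0, 0.1943], "travel": [0, 0, 0], "jaw": -1},
  {"twist": [0, 0, 0.1943], "travel": [0, 0, 0], "jaw": -1},
  {"twist": [0, 0, 0], "travel": [0, 0, 0], "jaw": -1},
])

```text
time: 1.18
tcp_pos: [0.1434, 0.5048, 0.2104]
tcp_rot: [0.0, 0.999, 0.035, -0.0]
contact_force: [-0.2, -0.3, -0.6]
gripper_width: 0.0854
```

```bash
python3 s.py 601.8 9.2 130
```

```text
t 1.1833 tcp [143.41 504.76 210.37] tray xy [-365.18  528.32] yaw 4.049749690801212 tilt [-0. -0.] F tray [-0.24 -0.33] -0.5610066646023564 M [-0.02  0.02 -0.  ] w 85.44766492886691
tool shift mm [422.27 526.63  80.68] shares [1.06 1.32 0.2 ]
```

move_arm([
  {"twist": [0, 0, 0], "travel": [0.03, 0.038, 0], "jaw": -1},
  {"twist": [0, 0, 0], "travel": [0.062, 0.0775, 0], "jaw": -1},
  {"twist": [0, 0, 0], "travel": [0.062, 0.0775, 0], "jaw": -1},
  {"twist": [0, 0, 0], "travel": [0.062, 0.0775, 0], "jaw": -1},
  {"twist": [0, 0, 0], "travel": [0.062, 0.0775, 0], "jaw": -1},
  {"twist": [0, 0, 0], "travel": [0.062, 0.0775, 0], "jaw": -1},
  {"twist": [0, 0, 0], "travel": [0.062, 0.0775, 0], "jaw": -1},
  {"twist": [0, 0, 0], "travel": [0.062, 0.0775, 0], "jaw": -1},
  {"twist": [0, 0, 0], "travel": [0.062, 0.0775, 0], "jaw": -1},
  {"twist": [0, 0, 0], "travel": [0.062, 0.0775, 0], "jaw": -1},
  {"twist": [0, 0, 0], "travel": [0.062, 0.0775, 0], "jaw": -1},
  {"twist": [0, 0, 0], "travel": [0.062, 0.0775, 0], "jaw": -1},
  {"twist": [0, 0, 0], "travel": [0.062, 0.0775, 0], "jaw": -1},
  {"twist": [0, 0, 0], "travel": [0.062, 0.0775, 0], "jaw": -1},
  {"twist": [0, 0, 0], "travel": [0.062, 0.0775, 0], "jaw": -1},
  {"twist": [0, 0, 0], "travel": [0.062, 0.0775, 0], "jaw": -1},
  {"twist": [0, 0, 0], "travel": [0.062, 0.0775, 0.05], "jaw": -0.2},
  {"twist": [0, 0, 0], "travel": [0.03, 0.038, 0.05], "jaw": 0},
  {"twist": [0, 0, 0], "travel": [0, 0, 0.05], "jaw": 0},
  {"twist": [0, 0, 0], "travel": [0, 0, 0.05], "jaw": 0},
])

```text
time: 2.85
tcp_pos: [0.6005, 0.0111, 0.1302]
tcp_rot: [-0.0, 0.999, 0.037, -0.001]
contact_force: [0.4, 0.7, 0.1]
gripper_width: 0.0427
```

```bash
python3 s.py 601.8 9.2 32; python3 - <<'E'
from h import *
f=grab('scene','s1.png');
im=f['image'][140:300,180:380,::-1]
cv2.imwrite('pics/c1.png',cv2.resize(im,None,fx=3.5,fy=3.5))
E
```

```text
t 2.85 tcp [600.52  11.1  130.18] tray xy [54.55  2.51] yaw 4.237366613493767 tilt [-0.  0.] F tray [0.43 0.65] 0.12639464406438253 M [0.05 0.03 0.01] w 42.658156249714295
tool shift mm [ 1.24  1.99 98.18] shares [0.   0.   0.25]
```

View pics/c1.png

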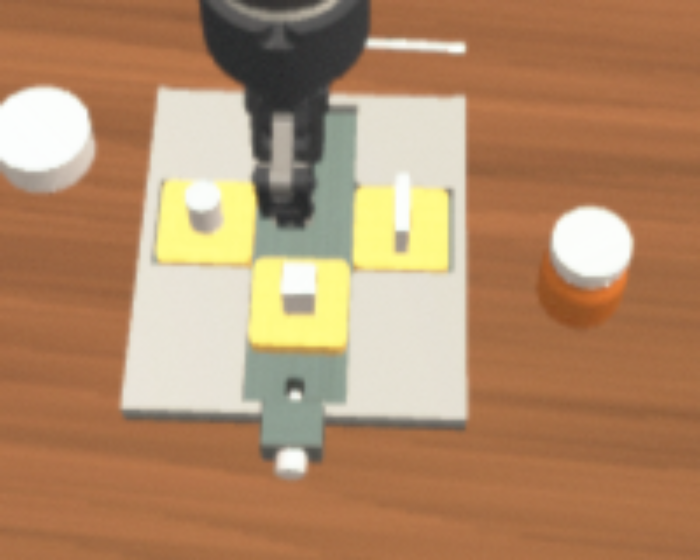

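The jaws hover above the square post (post at about px 298,285 in the crop). Now I go down.

move_arm([
  {"twist": [0, 0, 0], "travel": [0.003, 0.005, 0.05], "jaw": 0},
  {"twist": [0, 0, 0], "travel": [0, 0, 0.05], "jaw": 0},
  {"twist": [0, 0, 0], "travel": [0, 0, 0.05], "jaw": 0},
  {"twist": [0, 0, 0], "travel": [0, 0, 0.05], "jaw": 0},
  {"twist": [0, 0, 0], "travel": [0, 0, 0.03], "jaw": 0},
  {"twist": [0, 0, 0], "travel": [0, 0, 0.02], "jaw": 0},
  {"twist": [0, 0, 0], "travel": [0, 0, 0], "jaw": 0},
  {"twist": [0, 0, 0], "travel": [0, 0, 0], "jaw": 0},
])

```text
time: 3.57
tcp_pos: [0.6015, 0.0108, 0.0325]
tcp_rot: [-0.0, 0.999, 0.037, 0.0]
contact_force: [1.1, -0.5, -0.3]
gripper_width: 0.0429
```

```bash
python3 s.py 601.8 9.2 30
```

```text
t 3.5667 tcp [601.45  10.81  32.55] tray xy [55.46  2.16] yaw 4.240543856919218 tilt [0. 0.] F tray [ 1.03 -0.6 ] -0.3033136677241697 M [-0.03  0.    0.04] w 42.859058544892605
tool shift mm [0.23 1.64 2.55] shares [0.   0.   0.01]
```

move_arm([
  {"twist": [0, 0, 0], "travel": [0, 0.004, 0.004], "jaw": 0},
  {"twist": [0, 0, 0], "travel": [0, 0, 0], "jaw": 0.3},
  {"twist": [0, 0, 0], "travel": [0, 0, 0], "jaw": 0.5},
  {"twist": [0, 0, 0], "travel": [0, 0, 0], "jaw": 0.7},
  {"twist": [0, 0, 0], "travel": [0, 0, 0], "jaw": 1},
  {"twist": [0, 0, 0], "travel": [0, 0, 0], "jaw": 1},
  {"twist": [0, 0, 0], "travel": [0, 0, 0], "jaw": 1},
  {"twist": [0, 0, 0], "travel": [0, 0, 0], "jaw": 1},
])

```text
time: 4.23
tcp_pos: [0.6014, 0.0091, 0.0305]
tcp_rot: [0.0, 0.999, 0.037, 0.0]
contact_force: [-0.1, 0.9, -0.3]
gripper_width: -0.0001
```

```bash
python3 s.py
```

```text
t 4.2333 tcp [601.39   9.1   30.48] tray xy [55.27  0.45] yaw 4.195739387769766 tilt [ 0. -0.] F tray [-0.06  0.94] -0.2743521722307789 M [-0.    0.02 -0.06] w -0.0654261086402203
```

```bash
cat > look.py <<'E'
from h import *
import sys
f=grab('scene');g=grab('top')
a=cv2.resize(f['image'][150:280,200:330,::-1],(400,400),interpolation=cv2.INTER_CUBIC)
b=cv2.resize(g['image'][150:290,225:365,::-1],(400,400),interpolation=cv2.INTER_CUBIC)
cv2.imwrite('pics/'+sys.argv[1],np.hstack([a,b]))
E
python3 look.py g1.png
```

```text
(no output)
```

View pics/g1.png

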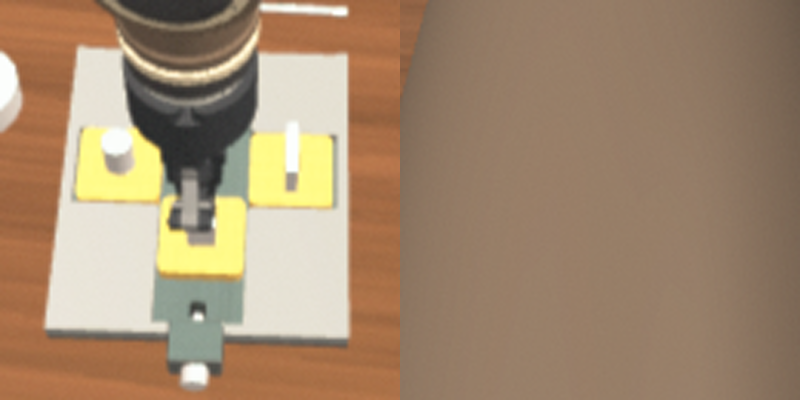

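```bash
python3 - <<'E'
from h import *
from m import tiles,posts
f=load('scene')
print((proj(f,[[.6014,.0091,.0225],[.6014,.0091,.0415],[.6018,.0092,.048],[.6014,.0091,.06]])-[200,150])*400/130)
for o in tiles(f): print(np.round(o,1))
for p in posts(f): print(p)
P=cloud(f)
for v in range(214,234,2): print(v,[tuple(int(x) for x in (P[v,u]*1000)) for u in range(254,274,3)])
cv2.imwrite('pics/z.png',cv2.resize(f['image'][195:245,235:295,::-1],(720,600),interpolation=cv2.INTER_NEAREST))
E
```

```text
[[198.73902155 231.20396366]
 [197.95431872 217.88613228]
 [197.75299375 213.75374193]
 [197.16166379 204.43333932]]
[ 9.863e+02 -3.716e+02  5.520e+01  6.190e+01  2.000e-01]
[550.7 -54.8  60.8  60.4   6.3]
[599.3   9.7  59.7  59.    6.2]
[542.   65.4  60.3  57.1   4.4]
(array([294.5, 197.5]), np.int32(64), np.float64(48.219843631899884), array([542.43716163,  65.95016508,  48.        ]))
(array([237.53731343, 195.55223881]), np.int32(67), np.float64(47.9504099073135), array([550.74945156, -54.19080681,  48.        ]))
214 [(574, -17, 17), (574, -10, 19), (647, 10, 150), (648, 15, 153), (621, 16, 106), (614, 21, 95), (562, 19, 3)]
216 [(579, -16, 18), (644, 3, 137), (650, 10, 149), (650, 16, 150), (642, 20, 137), (624, 22, 106), (574, 21, 17)]
218 [(585, -15, 20), (650, 4, 140), (652, 10, 146), (653, 16, 148), (647, 20, 138), (628, 23, 105), (580, 22, 19)]
220 [(588, -15, 16), (657, 5, 146), (657, 11, 146), (655, 16, 145), (654, 21, 144), (630, 23, 100), (586, 23, 21)]
222 [(658, 0, 140), (659, 6, 142), (659, 11, 143), (659, 16, 144), (658, 22, 144), (606, 19, 47), (590, 23, 19)]
224 [(598, -13, 17), (662, 6, 140), (662, 11, 141), (661, 17, 141), (662, 22, 143), (609, 19, 44), (593, 23, 16)]
226 [(603, -13, 17), (603, -6, 19), (611, 1, 35), (609, 7, 34), (610, 13, 37), (1018, 83, 818), (599, 24, 17)]
228 [(607, -12, 16), (606, -6, 16), (607, 0, 19), (611, 7, 28), (611, 13, 30), (610, 19, 28), (605, 25, 20)]
230 [(612, -11, 17), (612, -5, 17), (612, 0, 20), (611, 6, 18), (610, 13, 19), (608, 19, 16), (608, 25, 17)]
232 [(617, -11, 18), (616, -5, 16), (616, 1, 19), (614, 7, 16), (614, 13, 17), (612, 19, 15), (613, 26, 18)]
```

View pics/z.png

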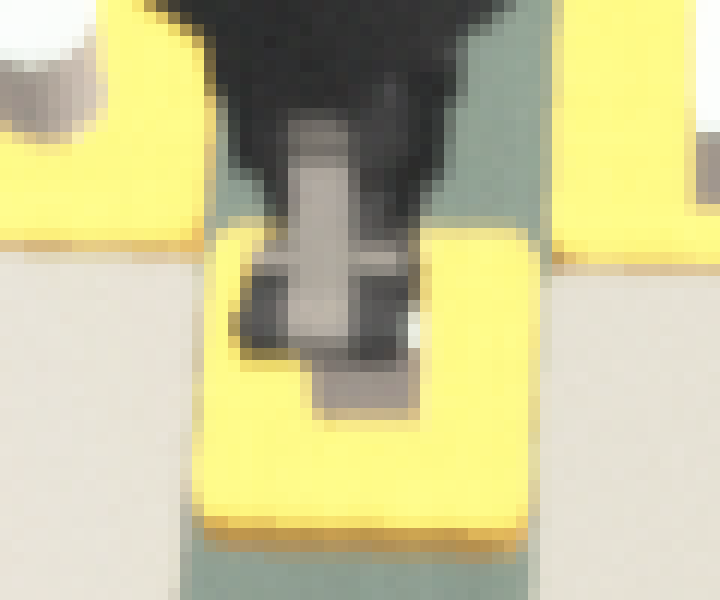

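```bash
python3 - <<'E'
from h import *
f=load('scene')
for z in (.100,.122,.141,.16,.18,.2,.22,.24): print(z,proj(f,[[.6005,.0111,z],[.6005+.025,.0111+.002,z],[.6005+.058,.0111+.004,z]]).round(1).tolist())
im=cv2.imread('pics/s1.png'); cv2.imwrite('pics/s1b.png',cv2.resize(im[140:215,220:310],(720,600),interpolation=cv2.INTER_NEAREST))
E
```

```text
0.1 [[264.6, 206.1], [264.0, 217.4], [262.8, 232.8]]
0.122 [[264.2, 200.2], [263.6, 211.7], [262.4, 227.3]]
0.141 [[264.0, 194.9], [263.3, 206.5], [262.1, 222.4]]
0.16 [[263.7, 189.4], [263.0, 201.2], [261.8, 217.3]]
0.18 [[263.3, 183.3], [262.7, 195.3], [261.4, 211.6]]
0.2 [[263.0, 176.9], [262.3, 189.1], [261.0, 205.7]]
0.22 [[262.6, 170.3], [261.9, 182.6], [260.5, 199.4]]
0.24 [[262.2, 163.3], [261.5, 175.8], [260.1, 192.9]]
```

View pics/s1b.png

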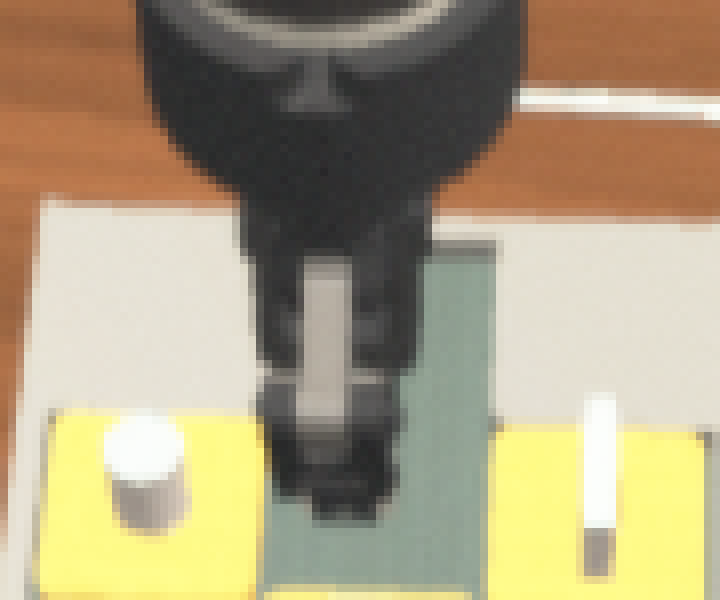

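```bash
python3 - <<'E'
from h import *
print(dir(arm),arm.tips_ahead)
f=load('scene');P=cloud(f)
# all points near gripper
m=(np.hypot(P[...,0]-.6014,P[...,1]-.0091)<.075)&(P[...,2]>.052)&(P[...,2]<.35)
q=P[m]*1000
for lo in range(50,300,15):
    k=q[(q[:,2]>=lo)&(q[:,2]<lo+15)]
    if len(k): print(lo,len(k),k.min(0).round(),k.max(0).round())
E
```

```text
['IKError', '__class__', '__delattr__', '__dict__', '__dir__', '__doc__', '__eq__', '__format__', '__ge__', '__getattribute__', '__getstate__', '__gt__', '__hash__', '__init__', '__init_subclass__', '__le__', '__lt__', '__module__', '__ne__', '__new__', '__reduce__', '__reduce_ex__', '__repr__', '__setattr__', '__sizeof__', '__str__', '__subclasshook__', '__weakref__', 'get_state', 'hand_in', 'tips_ahead'] 0.008
80 3 [610.  17.  87.] [614.  19.  95.]
95 34 [609.  -2.  95.] [630.  23. 110.]
110 19 [607.  -6. 111.] [626.  27. 125.]
125 54 [616.  -6. 125.] [663.  26. 140.]
140 158 [613.  -8. 140.] [664.  30. 154.]
155 86 [617.  -8. 155.] [646.  28. 170.]
170 80 [603. -20. 170.] [641.  47. 185.]
185 188 [604. -26. 185.] [640.  47. 200.]
200 210 [604. -27. 200.] [640.  47. 215.]
215 354 [591. -27. 215.] [639.  47. 230.]
230 106 [605. -24. 230.] [638.  45. 245.]
245 177 [597. -26. 245.] [640.  47. 260.]
260 289 [598. -27. 260.] [641.  47. 275.]
275 251 [602. -24. 275.] [640.  46. 290.]
290 59 [627. -10. 290.] [643.  34. 304.]
```

The jaws shut on nothing and the depth image puts the gripper body well above where the reported TCP implies. I'll lift a little and turn the gripper side-on so the tips can be seen.

move_arm([
  {"twist": [0, 0, 0], "travel": [0, 0, -0.05], "jaw": 1},
  {"twist": [0, 0, -0.2308], "travel": [0, 0, 0], "jaw": 1},
  {"twist": [0, 0, -0.2308], "travel": [0, 0, 0], "jaw": 1},
  {"twist": [0, 0, -0.2308], "travel": [0, 0, 0], "jaw": 1},
  {"twist": [0, 0, -0.2308], "travel": [0, 0, 0], "jaw": 1},
  {"twist": [0, 0, -0.2308], "travel": [0, 0, 0], "jaw": 1},
  {"twist": [0, 0, -0.2308], "travel": [0, 0, 0], "jaw": 1},
  {"twist": [0, 0, -0.2308], "travel": [0, 0, 0], "jaw": 1},
  {"twist": [0, 0, -0.2308], "travel": [0, 0, 0], "jaw": 1},
  {"twist": [0, 0, -0.2308], "travel": [0, 0, 0], "jaw": 1},
  {"twist": [0, 0, -0.2308], "travel": [0, 0, 0], "jaw": 1},
  {"twist": [0, 0, -0.2308], "travel": [0, 0, 0], "jaw": 1},
  {"twist": [0, 0, -0.2308], "travel": [0, 0, 0], "jaw": 1},
  {"twist": [0, 0, -0.2308], "travel": [0, 0, 0], "jaw": 1},
  {"twist": [0, 0, 0], "travel": [0, 0, 0], "jaw": 1},
])

```text
time: 5.58
tcp_pos: [0.6013, 0.0091, 0.0504]
tcp_rot: [-0.0, 0.68, 0.734, -0.0]
contact_force: [0.7, 0.4, -0.4]
gripper_width: 0.0002
```

```bash
python3 s.py; python3 look.py g2.png; python3 - <<'E'
from h import *
f=load('scene');P=cloud(f)
cv2.imwrite('pics/z2.png',cv2.resize(f['image'][140:240,210:330,::-1],(720,600),interpolation=cv2.INTER_NEAREST))
m=(np.hypot(P[...,0]-.6014,P[...,1]-.0091)<.075)&(P[...,2]>.052)&(P[...,2]<.35)
q=P[m]*1000
for lo in range(50,300,10):
    k=q[(q[:,2]>=lo)&(q[:,2]<lo+10)]
    if len(k): print(lo,len(k),k.min(0).round(),k.max(0).round())
E
```

```text
t 5.5833 tcp [601.33   9.08  50.4 ] tray xy [55.21  0.43] yaw 94.37369380939975 tilt [-0. -0.] F tray [0.76 0.3 ] -0.40348703513437223 M [ 0.02  0.01 -0.02] w 0.21838450113969646
50 1 [563.  71.  53.] [563.  71.  53.]
70 13 [606.   5.  73.] [613.  20.  80.]
80 33 [606.  -3.  80.] [613.  22.  90.]
90 36 [606.  -3.  90.] [614.  23. 100.]
100 36 [592.  -1. 100.] [614.  23. 109.]
110 55 [593. -16. 110.] [616.  40. 120.]
120 176 [591. -27. 120.] [617.  46. 130.]
130 82 [591. -34. 130.] [619.  55. 140.]
140 160 [591. -46. 140.] [620.  64. 150.]
150 164 [601. -50. 150.] [620.  71. 160.]
160 267 [585. -52. 160.] [623.  71. 170.]
170 127 [593. -39. 170.] [622.  60. 180.]
180 52 [593. -33. 180.] [615.  51. 190.]
190 11 [594. -27. 190.] [613.  47. 199.]
200 103 [604. -27. 201.] [639.  47. 210.]
210 137 [604. -26. 210.] [640.  46. 220.]
220 140 [604. -25. 220.] [639.  46. 230.]
230 160 [590. -26. 230.] [640.  46. 240.]
240 296 [604. -27. 240.] [641.  45. 250.]
250 49 [611. -22. 250.] [637.  43. 260.]
260 139 [606. -24. 260.] [638.  45. 270.]
270 113 [601. -25. 270.] [640.  47. 280.]
280 183 [598. -28. 280.] [640.  47. 290.]
290 258 [598. -26. 290.] [640.  47. 300.]
```

View pics/z2.png

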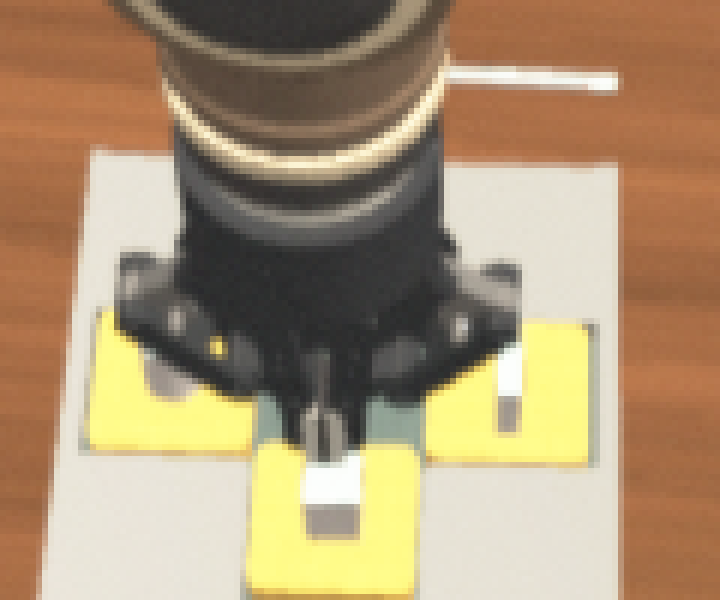

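Closed tips show at px (264,216): depth says z≈73 mm while reported TCP z is 50, so the true tips are ~30 mm higher than stated. I'll quantify that by ray.

```bash
python3 - <<'E'
from h import *
f=load('scene');P=cloud(f)
for v in range(206,222):
    c,d=ray(f,264,v); t=(.6123-c[0])/d[0]; print(v,f['image'][v,262:266].sum(1),((c+d*t)[2]*1000).round(1),(P[v,262:266]*1000).round(0).tolist())
E
```

```text
206 [252 271 206 152] 120.5 [[610.0, 8.0, 115.0], [606.0, 9.0, 109.0], [609.0, 11.0, 114.0], [613.0, 14.0, 122.0]]
207 [401 295 223 173] 116.7 [[608.0, 7.0, 108.0], [608.0, 9.0, 109.0], [607.0, 11.0, 108.0], [612.0, 14.0, 116.0]]
208 [535 317 309 302] 113.0 [[610.0, 8.0, 108.0], [608.0, 9.0, 105.0], [609.0, 11.0, 108.0], [613.0, 14.0, 114.0]]
209 [522 285 390 451] 109.1 [[612.0, 8.0, 108.0], [612.0, 10.0, 109.0], [612.0, 12.0, 109.0], [611.0, 13.0, 107.0]]
210 [404 216 312 441] 105.3 [[614.0, 8.0, 107.0], [612.0, 10.0, 104.0], [612.0, 12.0, 105.0], [612.0, 14.0, 105.0]]
211 [425 212 302 438] 101.4 [[612.0, 8.0, 100.0], [611.0, 9.0, 99.0], [612.0, 11.0, 101.0], [612.0, 13.0, 101.0]]
212 [429 209 282 438] 97.5 [[612.0, 7.0, 96.0], [612.0, 9.0, 96.0], [612.0, 11.0, 97.0], [611.0, 13.0, 96.0]]
213 [427 203 249 432] 93.6 [[613.0, 8.0, 95.0], [612.0, 9.0, 93.0], [612.0, 11.0, 93.0], [612.0, 13.0, 93.0]]
214 [430 216 242 436] 89.6 [[613.0, 7.0, 89.0], [613.0, 9.0, 90.0], [612.0, 11.0, 89.0], [610.0, 13.0, 87.0]]
215 [433 250 248 434] 85.6 [[612.0, 7.0, 85.0], [612.0, 9.0, 84.0], [612.0, 11.0, 84.0], [613.0, 13.0, 88.0]]
216 [462 301 300 463] 81.6 [[612.0, 7.0, 80.0], [612.0, 9.0, 81.0], [612.0, 11.0, 80.0], [612.0, 13.0, 81.0]]
217 [650 599 588 646] 77.5 [[613.0, 7.0, 77.0], [612.0, 9.0, 76.0], [612.0, 11.0, 78.0], [612.0, 13.0, 78.0]]
218 [755 755 755 755] 73.4 [[598.0, 4.0, 46.0], [600.0, 6.0, 50.0], [600.0, 8.0, 51.0], [599.0, 10.0, 49.0]]
219 [758 759 758 757] 69.3 [[601.0, 4.0, 47.0], [602.0, 7.0, 49.0], [600.0, 8.0, 46.0], [601.0, 11.0, 49.0]]
220 [758 758 758 756] 65.1 [[604.0, 5.0, 48.0], [604.0, 7.0, 49.0], [602.0, 9.0, 46.0], [603.0, 11.0, 49.0]]
221 [759 758 758 758] 60.9 [[605.0, 5.0, 46.0], [607.0, 7.0, 50.0], [605.0, 9.0, 48.0], [606.0, 11.0, 50.0]]
```

move_arm([
  {"twist": [0, 0, 0.2308], "travel": [0, 0, 0], "jaw": 0.3},
  {"twist": [0, 0, 0.2308], "travel": [0, 0, 0], "jaw": 0},
  {"twist": [0, 0, 0.2308], "travel": [0, 0, 0], "jaw": 0},
  {"twist": [0, 0, 0.2308], "travel": [0, 0, 0], "jaw": 0},
  {"twist": [0, 0, 0.2308], "travel": [0, 0, 0], "jaw": 0},
  {"twist": [0, 0, 0.2308], "travel": [0, 0, 0], "jaw": 0},
  {"twist": [0, 0, 0.2308], "travel": [0, 0, 0], "jaw": 0},
  {"twist": [0, 0, 0.2308], "travel": [0, 0, 0], "jaw": 0},
  {"twist": [0, 0, 0.2308], "travel": [0, 0, 0], "jaw": 0},
  {"twist": [0, 0, 0.2308], "travel": [0, 0, 0], "jaw": 0},
  {"twist": [0, 0, 0.2308], "travel": [0, 0, 0], "jaw": 0},
  {"twist": [0, 0, 0.2308], "travel": [0, 0, 0], "jaw": 0},
  {"twist": [0, 0, 0.2308], "travel": [0, 0, 0], "jaw": 0},
  {"twist": [0, 0, 0], "travel": [0, 0, 0], "jaw": 0},
])

```text
time: 6.85
tcp_pos: [0.6014, 0.0091, 0.0504]
tcp_rot: [0.0, 0.999, 0.034, -0.0]
contact_force: [0.4, -0.5, -0.4]
gripper_width: 0.0429
```

```bash
python3 s.py 601.8 9.2 0
```

```text
t 6.85 tcp [601.39   9.08  50.45] tray xy [55.27  0.43] yaw 3.8627680006466503 tilt [-0. -0.] F tray [ 0.37 -0.49] -0.3884872216731212 M [-0.01 -0.06  0.05] w 42.888188208145024
tool shift mm [ 0.41 -0.1  50.45] shares [ 0.   -0.    0.13]
```

move_arm([
  {"twist": [0, 0, -0.012], "travel": [0.001, 0, 0.025], "jaw": 0},
  {"twist": [0, 0, 0], "travel": [0, 0, 0.025], "jaw": 0},
  {"twist": [0, 0, 0], "travel": [0, 0, 0.025], "jaw": 0},
  {"twist": [0, 0, 0], "travel": [0, 0, 0.025], "jaw": 0},
  {"twist": [0, 0, 0], "travel": [0, 0, 0.0125], "jaw": 0},
  {"twist": [0, 0, 0], "travel": [0, 0, 0.0125], "jaw": 0},
  {"twist": [0, 0, 0], "travel": [0, 0, 0], "jaw": 0},
])

```text
time: 7.43
tcp_pos: [0.6009, 0.0091, -0.0011]
tcp_rot: [-0.0, 0.999, 0.04, -0.001]
contact_force: [-0.8, -0.6, -0.1]
gripper_width: 0.0428
```

```bash
python3 s.py
```

```text
t 7.4333 tcp [600.91   9.11  -1.08] tray xy [54.79  0.5 ] yaw 4.565743396674527 tilt [-0. -0.] F tray [-0.8  -0.59] -0.09542193681337005 M [-0.01 -0.01  0.04] w 42.78114902444655
```

move_arm([
  {"twist": [0, 0, 0], "travel": [0, 0, 0], "jaw": 0.2},
  {"twist": [0, 0, 0], "travel": [0, 0, 0], "jaw": 0.35},
  {"twist": [0, 0, 0], "travel": [0, 0, 0], "jaw": 0.45},
  {"twist": [0, 0, 0], "travel": [0, 0, 0], "jaw": 0.6},
  {"twist": [0, 0, 0], "travel": [0, 0, 0], "jaw": 0.8},
  {"twist": [0, 0, 0], "travel": [0, 0, 0], "jaw": 1},
  {"twist": [0, 0, 0], "travel": [0, 0, 0], "jaw": 1},
])

```text
time: 8.02
tcp_pos: [0.6024, 0.0091, 0.0012]
tcp_rot: [0.0, 0.999, 0.04, 0.001]
contact_force: [0.2, -0.3, 6.0]
gripper_width: 0.0191
```

```bash
python3 s.py
```

```text
t 8.0167 tcp [602.39   9.15   1.25] tray xy [56.28  0.43] yaw 4.554448824378468 tilt [0. 0.] F tray [ 0.15 -0.27] 6.032448228130533 M [-0.01  0.17 -0.01] w 19.119697348465674
```

move_arm([
  {"twist": [0, 0, 0], "travel": [0, 0, -0.005], "jaw": 1},
  {"twist": [0, 0, 0], "travel": [0, 0, 0], "jaw": 1},
  {"twist": [0, 0, 0], "travel": [0, 0, 0], "jaw": 1},
])

```text
time: 8.27
tcp_pos: [0.601, 0.0091, 0.0016]
tcp_rot: [-0.0, 0.999, 0.04, -0.001]
contact_force: [-0.4, 0.4, -3.8]
gripper_width: 0.0192
```

```bash
python3 s.py; python3 look.py g3.png
```

```text
t 8.2667 tcp [601.02   9.09   1.6 ] tray xy [54.9   0.47] yaw 4.549023371839209 tilt [-0. -0.] F tray [-0.36  0.42] -3.8397868259262897 M [0.04 0.   0.01] w 19.15790948719754
```

View pics/g3.png

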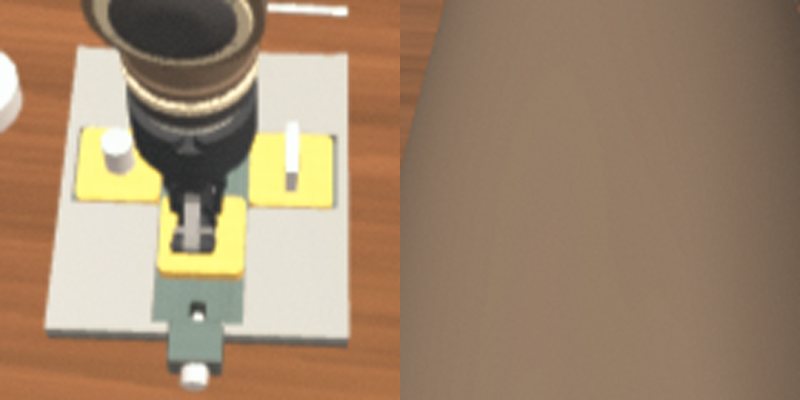

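move_arm([
  {"twist": [0, 0, 0], "travel": [0, 0, 0.0008], "jaw": 1},
  {"twist": [0, 0, 0], "travel": [-0.004, 0, 0], "jaw": 1},
  {"twist": [0, 0, 0], "travel": [-0.008, 0, 0], "jaw": 1},
  {"twist": [0, 0, 0], "travel": [-0.01, 0, 0], "jaw": 1},
  {"twist": [0, 0, 0], "travel": [-0.01, 0, 0], "jaw": 1},
  {"twist": [0, 0, 0], "travel": [-0.01, 0, 0], "jaw": 1},
  {"twist": [0, 0, 0], "travel": [-0.01, 0, 0], "jaw": 1},
  {"twist": [0, 0, 0], "travel": [-0.008, 0, 0], "jaw": 1},
])

```text
time: 9.03
tcp_pos: [0.5772, 0.0072, 0.0022]
tcp_rot: [0.0, 0.999, 0.04, -0.0]
contact_force: [-0.1, 0.1, -4.8]
gripper_width: 0.0187
```

```bash
python3 s.py
```

```text
t 9.0333 tcp [577.24   7.16   2.23] tray xy [31.05  0.29] yaw 4.55128601348646 tilt [-0. -0.] F tray [-0.07  0.1 ] -4.819116050468015 M [-0.    0.01  0.03] w 18.735900051796182
```

move_arm([
  {"twist": [0, 0, 0], "travel": [0, 0, 0.0025], "jaw": 1},
  {"twist": [0, 0, 0], "travel": [0, 0, 0], "jaw": 1},
])

```text
time: 9.2
tcp_pos: [0.5778, 0.0072, 0.0013]
tcp_rot: [0.0, 0.999, 0.04, 0.0]
contact_force: [-0.2, 0.6, -4.7]
gripper_width: 0.0188
```

```bash
python3 s.py
```

```text
t 9.2 tcp [577.79   7.2    1.28] tray xy [31.59  0.28] yaw 4.551265771671337 tilt [ 0. -0.] F tray [-0.16  0.6 ] -4.741596946517973 M [ 0.01 -0.03  0.02] w 18.810338110974143
```

move_arm([
  {"twist": [0, 0, 0], "travel": [0, 0, 0.0015], "jaw": 1},
  {"twist": [0, 0, 0], "travel": [0, 0, 0], "jaw": 1},
])

```text
time: 9.37
tcp_pos: [0.5785, 0.0072, 0.0013]
tcp_rot: [0.0, 0.999, 0.04, 0.001]
contact_force: [-1.4, -0.1, 2.6]
gripper_width: 0.0189
```

```bash
python3 s.py
```

```text
t 9.3667 tcp [578.49   7.22   1.26] tray xy [32.29  0.25] yaw 4.551834512092665 tilt [0. 0.] F tray [-1.38 -0.  ] 2.621574470650761 M [0.01 0.37 0.04] w 18.910150861688976
```

move_arm([
  {"twist": [0, 0, 0], "travel": [0, 0, 0.001], "jaw": 1},
  {"twist": [0, 0, 0], "travel": [0, 0, 0], "jaw": 1},
])

```text
time: 9.53
tcp_pos: [0.5787, 0.0072, 0.0012]
tcp_rot: [0.0, 0.999, 0.04, 0.001]
contact_force: [-2.1, 0.2, 5.9]
gripper_width: 0.019
```

```bash
python3 s.py
```

```text
t 9.5333 tcp [578.69   7.24   1.24] tray xy [32.49  0.26] yaw 4.553271369925525 tilt [0. 0.] F tray [-2.05  0.33] 5.872693275090835 M [-0.03  0.51 -0.  ] w 18.950030284851987
```

move_arm([
  {"twist": [0, 0, 0], "travel": [0, 0, -0.0023], "jaw": 1},
  {"twist": [0, 0, 0], "travel": [0, 0, 0], "jaw": 1},
  {"twist": [0, 0, 0], "travel": [-0.005, 0, 0], "jaw": 1},
  {"twist": [0, 0, 0], "travel": [-0.008, 0, 0], "jaw": 1},
  {"twist": [0, 0, 0], "travel": [-0.01, 0, 0], "jaw": 1},
  {"twist": [0, 0, 0], "travel": [-0.01, 0, 0], "jaw": 1},
  {"twist": [0, 0, 0], "travel": [-0.008, 0, 0], "jaw": 1},
  {"twist": [0, 0, 0], "travel": [-0.004, 0, 0], "jaw": 1},
])

```text
time: 10.2
tcp_pos: [0.5595, 0.0058, 0.0013]
tcp_rot: [-0.0, 0.999, 0.04, 0.0]
contact_force: [1.1, -0.0, 1.3]
gripper_width: 0.0189
```

```bash
python3 s.py
```

```text
t 10.2 tcp [559.51   5.76   1.26] tray xy [13.26  0.19] yaw 4.552418559393056 tilt [0. 0.] F tray [ 1.06 -0.13] 1.3232746362509942 M [ 0.03 -0.26  0.04] w 18.89445794440366
```

move_arm([
  {"twist": [0, 0, 0], "travel": [-0.006, 0, -0.0003], "jaw": 1},
  {"twist": [0, 0, 0], "travel": [-0.011, 0, 0], "jaw": 1},
  {"twist": [0, 0, 0], "travel": [-0.011, 0, 0], "jaw": 1},
  {"twist": [0, 0, 0], "travel": [-0.011, 0, 0], "jaw": 1},
  {"twist": [0, 0, 0], "travel": [-0.011, 0, 0], "jaw": 1},
  {"twist": [0, 0, 0], "travel": [-0.011, 0, 0], "jaw": 1},
  {"twist": [0, 0, 0], "travel": [-0.011, 0, 0], "jaw": 1},
  {"twist": [0, 0, 0], "travel": [-0.011, 0, 0], "jaw": 1},
  {"twist": [0, 0, 0], "travel": [-0.011, 0, 0], "jaw": 1},
  {"twist": [0, 0, 0], "travel": [-0.01, 0, 0], "jaw": 1},
])

```text
time: 11.03
tcp_pos: [0.518, 0.0025, 0.0012]
tcp_rot: [-0.0, 0.999, 0.04, 0.0]
contact_force: [1.4, 0.5, 1.7]
gripper_width: 0.0196
```

```bash
python3 s.py
```

```text
t 11.0333 tcp [518.     2.46   1.22] tray xy [-28.38  -0.07] yaw 4.552525206107794 tilt [0. 0.] F tray [1.4  0.35] 1.692864119140355 M [ 0.04 -0.31 -0.01] w 19.555965011851836
```

move_arm([
  {"twist": [0, 0, 0], "travel": [-0.01, 0, 0], "jaw": 1},
  {"twist": [0, 0, 0], "travel": [-0.01, 0, 0], "jaw": 1},
  {"twist": [0, 0, 0], "travel": [-0.01, 0, 0], "jaw": 1},
  {"twist": [0, 0, 0], "travel": [-0.01, 0, 0], "jaw": 1},
  {"twist": [0, 0, 0], "travel": [-0.01, 0, 0], "jaw": 1},
  {"twist": [0, 0, 0], "travel": [-0.008, 0, 0], "jaw": 1},
  {"twist": [0, 0, 0], "travel": [-0.005, 0, 0], "jaw": 1},
  {"twist": [0, 0, 0], "travel": [-0.003, 0, 0], "jaw": 1},
  {"twist": [0, 0, 0], "travel": [-0.003, 0, 0], "jaw": 1},
])

```text
time: 11.78
tcp_pos: [0.4909, 0.0003, 0.0012]
tcp_rot: [0.0, 0.999, 0.04, 0.0]
contact_force: [1.1, 0.3, 2.2]
gripper_width: 0.0189
```

```bash
python3 s.py
```

```text
t 11.7833 tcp [490.89   0.29   1.22] tray xy [-55.57  -0.24] yaw 4.550774311922806 tilt [ 0. -0.] F tray [1.14 0.18] 2.2243514851042026 M [ 0.03 -0.29 -0.  ] w 18.925238884753085
```

move_arm([
  {"twist": [0, 0, 0], "travel": [-0.003, 0, 0], "jaw": 1},
  {"twist": [0, 0, 0], "travel": [-0.003, 0, 0], "jaw": 1},
  {"twist": [0, 0, 0], "travel": [-0.003, 0, 0], "jaw": 1},
  {"twist": [0, 0, 0], "travel": [-0.003, 0, 0], "jaw": 1},
  {"twist": [0, 0, 0], "travel": [0, 0, 0], "jaw": 1},
])

```text
time: 12.2
tcp_pos: [0.486, -0.0001, 0.0012]
tcp_rot: [0.0, 0.999, 0.04, -0.0]
contact_force: [0.4, 0.0, 4.3]
gripper_width: 0.0188
```

```bash
python3 s.py
```

```text
t 12.2 tcp [486.01  -0.11   1.24] tray xy [-60.47  -0.28] yaw 4.549303125859154 tilt [-0. -0.] F tray [0.45 0.01] 4.309761405188984 M [ 0.05 -0.17  0.02] w 18.805101659747077
```

move_arm([
  {"twist": [0, 0, 0], "travel": [-0.002, 0, 0], "jaw": 1},
  {"twist": [0, 0, 0], "travel": [-0.002, 0, 0], "jaw": 1},
  {"twist": [0, 0, 0], "travel": [0, 0, 0], "jaw": 1},
])

```text
time: 12.45
tcp_pos: [0.4845, -0.0002, 0.0012]
tcp_rot: [-0.0, 0.999, 0.04, 0.0]
contact_force: [0.7, 0.1, 3.9]
gripper_width: 0.0192
```

```bash
python3 s.py
```

```text
t 12.45 tcp [484.48  -0.21   1.23] tray xy [-62.01  -0.27] yaw 4.551460405156947 tilt [0. 0.] F tray [0.66 0.04] 3.9101954679572333 M [ 0.04 -0.31 -0.02] w 19.176265313772422
```

move_arm([
  {"twist": [0, 0, 0], "travel": [-0.002, 0, -0.0003], "jaw": 1},
  {"twist": [0, 0, 0], "travel": [-0.0015, 0, 0], "jaw": 1},
  {"twist": [0, 0, 0], "travel": [0, 0, 0], "jaw": 1},
])

```text
time: 12.7
tcp_pos: [0.4838, -0.0003, 0.0013]
tcp_rot: [-0.0, 0.999, 0.04, 0.001]
contact_force: [4.9, 0.7, -0.6]
gripper_width: 0.0187
```

```bash
python3 s.py
```

```text
t 12.7 tcp [483.8   -0.33   1.26] tray xy [-62.7   -0.33] yaw 4.541174878133098 tilt [0. 0.] F tray [4.96 0.38] -0.6223357068699906 M [ 0.06 -1.1  -0.12] w 18.673526108324477
```

move_arm([
  {"twist": [0, 0, 0], "travel": [-0.002, 0, 0], "jaw": 1},
  {"twist": [0, 0, 0], "travel": [0, 0, 0], "jaw": 1},
])

```text
time: 12.87
tcp_pos: [0.4837, -0.0004, 0.0013]
tcp_rot: [-0.0, 0.999, 0.04, 0.001]
contact_force: [6.9, 0.3, -3.1]
gripper_width: 0.019
```

```bash
python3 s.py
```

```text
t 12.8667 tcp [483.74  -0.36   1.31] tray xy [-62.75  -0.36] yaw 4.536696696399023 tilt [0. 0.] F tray [ 6.88 -0.21] -3.119704704795887 M [ 0.04 -1.64 -0.11] w 18.99529139782512
```

move_arm([
  {"twist": [0, 0, 0], "travel": [0.0012, 0, 0.0005], "jaw": 1},
  {"twist": [0, 0, 0], "travel": [0, 0, 0], "jaw": 0.3},
  {"twist": [0, 0, 0], "travel": [0, 0, 0], "jaw": 0},
  {"twist": [0, 0, 0], "travel": [0, 0, 0], "jaw": 0},
  {"twist": [0, 0, 0], "travel": [0, 0, 0], "jaw": 0},
])

```text
time: 13.28
tcp_pos: [0.4819, -0.0004, 0.0006]
tcp_rot: [-0.0, 0.999, 0.04, -0.001]
contact_force: [0.1, -0.3, 0.9]
gripper_width: 0.0426
```

```bash
python3 s.py
```

```text
t 13.2833 tcp [481.86  -0.37   0.62] tray xy [-64.63  -0.24] yaw 4.552177689982392 tilt [-0. -0.] F tray [ 0.08 -0.35] 0.889182370400326 M [ 0.03  0.02 -0.04] w 42.62677463397583
```

move_arm([
  {"twist": [0, 0, 0], "travel": [0, 0, -0.03], "jaw": 0},
  {"twist": [0, 0, 0], "travel": [0, 0, -0.06], "jaw": 0},
  {"twist": [0, 0, 0], "travel": [0, 0, -0.08], "jaw": 0},
  {"twist": [0, 0, -0.23], "travel": [0, 0, -0.03], "jaw": 0},
  {"twist": [0, 0, -0.23], "travel": [0, 0, 0], "jaw": 0},
  {"twist": [0, 0, -0.23], "travel": [0, 0, 0], "jaw": 0},
  {"twist": [0, 0, -0.23], "travel": [0, 0, 0], "jaw": 0},
  {"twist": [0, 0, -0.23], "travel": [0, 0, 0], "jaw": 0},
  {"twist": [0, 0, -0.23], "travel": [0, 0, 0], "jaw": 0},
  {"twist": [0, 0, -0.23], "travel": [0, 0, 0], "jaw": 0},
  {"twist": [0, 0, -0.23], "travel": [0, 0, 0], "jaw": 0},
  {"twist": [0, 0, -0.23], "travel": [0, 0, 0], "jaw": 0},
  {"twist": [0, 0, -0.23], "travel": [0, 0, 0], "jaw": 0},
  {"twist": [0, 0, -0.23], "travel": [0, 0, 0], "jaw": 0},
  {"twist": [0, 0, -0.23], "travel": [0, 0, 0], "jaw": 0},
  {"twist": [0, 0, -0.23], "travel": [0, 0, 0], "jaw": 0},
  {"twist": [0, 0, 0], "travel": [0, 0, 0], "jaw": 0},
])

```text
time: 14.7
tcp_pos: [0.4823, -0.0004, 0.0808]
tcp_rot: [-0.0, 0.679, 0.734, -0.0]
contact_force: [-0.3, -0.1, 0.5]
gripper_width: 0.0429
```

```bash
python3 s.py 551.6 -55.3 80; python3 look.py g4.png
```

```text
t 14.7 tcp [482.29  -0.38  80.82] tray xy [-64.2   -0.28] yaw 94.42099555310081 tilt [-0. -0.] F tray [-0.3  -0.11] 0.4756041384713245 M [-0.06 -0.04 -0.01] w 42.89232809586515
tool shift mm [-60.1   64.87   0.75] shares [-0.15  0.16  0.  ]
```

View pics/g4.png

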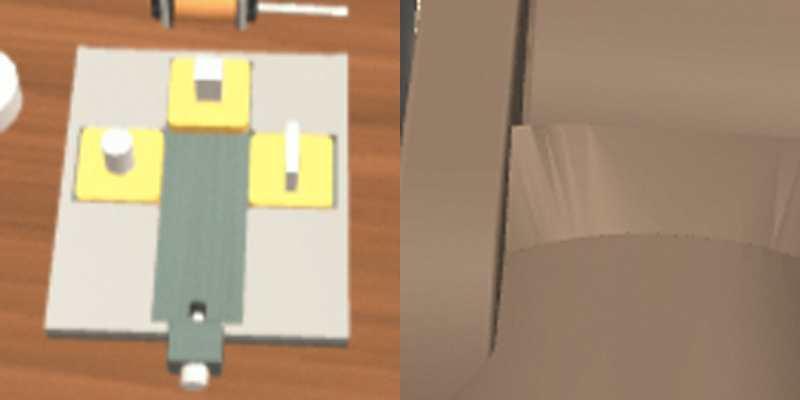

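The square tile sits at the near end (crop 210,95); nothing else has moved. Check numbers while the view is clear.

```bash
python3 - <<'E'
from h import *
from m import tiles,posts,tray
f=load('scene')
r,b=tray(f)
O=np.array([546.3,4.6]);a=np.radians(4.2);T=np.array([[np.cos(a),np.sin(a)],[-np.sin(a),np.cos(a)]])
for o in tiles(f): print(np.round(o,1),'tray',(T@(np.array(o[:2])-O)).round(1))
for p in posts(f): print('post',p[0].round(1),p[3].round(1),'tray',(T@(p[3][:2]-O)).round(1))
print(r)
E
```

```text
[ 9.863e+02 -3.716e+02  5.520e+01  6.190e+01  2.000e-01] tray [ 411.3 -407.4]
[551.  -54.1  59.4  61.2   3. ] tray [  0.3 -58.9]
[482.8   0.9  56.8  60.4   6.3] tray [-63.6   0.9]
[542.   65.4  60.3  57.1   4.4] tray [ 0.2 61. ]
post [267.1 172.1] [484.    0.6  48. ] tray [-62.4   0.6]
post [294.5 197.5] [542.5  65.9  48. ] tray [ 0.7 61.5]
post [237.5 195.6] [550.7 -54.2  48. ] tray [  0.1 -59. ]
((559.8543090820312, 6.7795257568359375), (226.839599609375, 199.53878784179688), 4.258931636810303)
```

move_arm([
  {"twist": [0, 0, 0], "travel": [-0.025, 0.027, 0], "jaw": 0},
  {"twist": [0, 0, 0], "travel": [-0.05, 0.054, 0], "jaw": 0},
  {"twist": [0, 0, 0], "travel": [-0.05, 0.054, 0], "jaw": 0},
  {"twist": [0, 0, 0], "travel": [-0.025, 0.027, 0], "jaw": 0},
  {"twist": [0, 0, 0], "travel": [0, 0, 0.03], "jaw": 0},
  {"twist": [0, 0, 0], "travel": [0, 0, 0.03], "jaw": 0},
])

```text
time: 15.3
tcp_pos: [0.5539, -0.0568, 0.057]
tcp_rot: [0.001, 0.682, 0.732, 0.0]
contact_force: [0.5, -0.1, -0.0]
gripper_width: 0.0427
```

```bash
python3 s.py 551.6 -55.0 3; python3 look.py g5.png
```

```text
t 15.3 tcp [553.92 -56.84  57.03] tray xy [  3.1  -61.83] yaw 94.03293232571151 tilt [ 0. -0.] F tray [ 0.53 -0.16] -0.027190370569759148 M [-0.01  0.07  0.05] w 42.74910031168624
tool shift mm [ 2.02 -2.27 54.02] shares [ 0.01 -0.01  0.14]
```

View pics/g5.png

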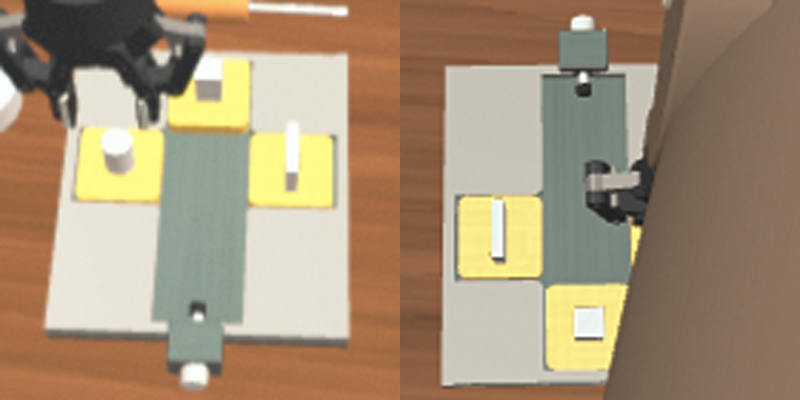

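```bash
python3 - <<'E'
from h import *
f=load('scene')
for u,v in((221.8,190.3),(248.7,190.3)):
    c,d=ray(f,u,v); print(((c+d*(.565-c[0])/d[0])*1000).round(1))
E
```

```text
[565.  -81.   86.1]
[565.  -25.4  95.6]
```

move_arm([
  {"twist": [0, 0, 0], "travel": [0.005, -0.006, 0.02], "jaw": 0},
  {"twist": [0, 0, 0], "travel": [0, 0, 0.03], "jaw": 0},
  {"twist": [0, 0, 0], "travel": [0, 0, 0.03], "jaw": 0},
  {"twist": [0, 0, 0], "travel": [0, 0, 0.03], "jaw": 0},
  {"twist": [0, 0, 0], "travel": [0, 0, 0.02], "jaw": 0},
  {"twist": [0, 0, 0], "travel": [0, 0, 0], "jaw": 0},
])

```text
time: 15.9
tcp_pos: [0.5482, -0.0533, 0.0037]
tcp_rot: [-0.001, 0.68, 0.733, -0.001]
contact_force: [-0.4, -0.1, -0.1]
gripper_width: 0.0426
```

```bash
python3 s.py 551.6 -55.0 3
```

```text
t 15.9 tcp [548.23 -53.33   3.65] tray xy [ -2.32 -57.92] yaw 94.23603717430156 tilt [-0.  0.] F tray [-0.39 -0.04] -0.06851488309048348 M [0.01 0.02 0.04] w 42.62101808427143
tool shift mm [-1.91  3.24  0.65] shares [-0.    0.01  0.  ]
```

move_arm([
  {"twist": [0, 0, 0], "travel": [-0.004, 0.008, 0.001], "jaw": 0},
  {"twist": [0, 0, 0], "travel": [0, 0, 0], "jaw": 0.2},
  {"twist": [0, 0, 0], "travel": [0, 0, 0], "jaw": 0.3},
  {"twist": [0, 0, 0], "travel": [0, 0, 0], "jaw": 0.4},
  {"twist": [0, 0, 0], "travel": [0, 0, 0], "jaw": 0.55},
  {"twist": [0, 0, 0], "travel": [0, 0, 0], "jaw": 0.8},
  {"twist": [0, 0, 0], "travel": [0, 0, 0], "jaw": 1},
  {"twist": [0, 0, 0], "travel": [0, 0, 0], "jaw": 1},
])

```text
time: 16.57
tcp_pos: [0.5533, -0.055, 0.0056]
tcp_rot: [0.001, 0.68, 0.733, 0.0]
contact_force: [-0.6, -0.3, 5.9]
gripper_width: 0.0198
```

```bash
python3 s.py
```

```text
t 16.5667 tcp [553.34 -54.98   5.6 ] tray xy [  2.66 -59.94] yaw 94.25246803843802 tilt [ 0. -0.] F tray [-0.58 -0.23] 5.884095246738578 M [0.03 0.15 0.07] w 19.803200545603055
```

move_arm([
  {"twist": [0, 0, 0], "travel": [0, 0, -0.002], "jaw": 1},
  {"twist": [0, 0, 0], "travel": [0, 0, 0], "jaw": 1},
  {"twist": [0, 0, 0], "travel": [0, 0, 0], "jaw": 1},
])

```text
time: 16.82
tcp_pos: [0.5527, -0.0549, 0.0056]
tcp_rot: [0.0, 0.68, 0.733, 0.0]
contact_force: [-0.3, -0.3, 3.4]
gripper_width: 0.0199
```

```bash
python3 s.py
```

```text
t 16.8167 tcp [552.68 -54.92   5.64] tray xy [  2.01 -59.83] yaw 94.25219424062941 tilt [ 0. -0.] F tray [-0.32 -0.29] 3.3921419257980334 M [-0.06  0.04 -0.04] w 19.94905522575514
```

move_arm([
  {"twist": [0, 0, 0], "travel": [0.003, 0, -0.001], "jaw": 1},
  {"twist": [0, 0, 0], "travel": [0.007, 0, 0], "jaw": 1},
  {"twist": [0, 0, 0], "travel": [0.01, 0, 0], "jaw": 1},
  {"twist": [0, 0, 0], "travel": [0.01, 0, 0], "jaw": 1},
  {"twist": [0, 0, 0], "travel": [0.01, 0, 0], "jaw": 1},
  {"twist": [0, 0, 0], "travel": [0.01, 0, 0], "jaw": 1},
  {"twist": [0, 0, 0], "travel": [0.01, 0, 0], "jaw": 1},
  {"twist": [0, 0, 0], "travel": [0.007, 0, 0], "jaw": 1},
  {"twist": [0, 0, 0], "travel": [0.003, 0, 0], "jaw": 1},
])

```text
time: 17.57
tcp_pos: [0.5503, -0.0263, 0.0057]
tcp_rot: [-0.0, 0.68, 0.733, -0.0]
contact_force: [0.5, -0.7, -3.4]
gripper_width: 0.0199
```

```bash
python3 s.py
```

```text
t 17.5667 tcp [550.33 -26.34   5.67] tray xy [  1.76 -31.15] yaw 94.2881260855547 tilt [-0.  0.] F tray [ 0.44 -0.7 ] -3.431813263942083 M [ 0.01  0.   -0.  ] w 19.903525411274618
```

move_arm([
  {"twist": [0, 0, 0], "travel": [0.003, 0, 0.0008], "jaw": 1},
  {"twist": [0, 0, 0], "travel": [0.008, 0, 0], "jaw": 1},
  {"twist": [0, 0, 0], "travel": [0.01, 0, 0], "jaw": 1},
  {"twist": [0, 0, 0], "travel": [0.01, 0, 0], "jaw": 1},
  {"twist": [0, 0, 0], "travel": [0.01, 0, 0], "jaw": 1},
  {"twist": [0, 0, 0], "travel": [0.01, 0, 0], "jaw": 1},
  {"twist": [0, 0, 0], "travel": [0.01, 0, 0], "jaw": 1},
  {"twist": [0, 0, 0], "travel": [0.008, 0, 0], "jaw": 1},
  {"twist": [0, 0, 0], "travel": [0.004, 0, 0], "jaw": 1},
  {"twist": [0, 0, 0], "travel": [0, 0, 0], "jaw": 1},
])

```text
time: 18.4
tcp_pos: [0.5485, 0.0027, 0.0056]
tcp_rot: [-0.0, 0.68, 0.733, 0.0]
contact_force: [0.4, 0.9, 0.3]
gripper_width: 0.0201
```

```bash
python3 s.py
```

```text
t 18.4 tcp [548.47   2.68   5.64] tray xy [ 2.02 -2.07] yaw 94.28725755775861 tilt [0. 0.] F tray [0.48 0.91] 0.29216408598977306 M [0.08 0.06 0.  ] w 20.11888479034733
```

move_arm([
  {"twist": [0, 0, 0], "travel": [0.003, 0, 0], "jaw": 1},
  {"twist": [0, 0, 0], "travel": [0.0015, 0, 0], "jaw": 1},
  {"twist": [0, 0, 0], "travel": [0, 0, 0], "jaw": 1},
])

```text
time: 18.65
tcp_pos: [0.5483, 0.004, 0.0056]
tcp_rot: [-0.0, 0.68, 0.733, 0.0]
contact_force: [-0.6, 0.8, -0.4]
gripper_width: 0.0199
```

```bash
python3 s.py
```

```text
t 18.65 tcp [548.34   3.97   5.61] tray xy [ 1.98 -0.78] yaw 94.24820652871952 tilt [0. 0.] F tray [-0.52  0.82] -0.42008904424776106 M [ 0.03 -0.01  0.04] w 19.948329845849898
```

move_arm([
  {"twist": [0, 0, 0], "travel": [0.0018, 0, 0], "jaw": 1},
  {"twist": [0, 0, 0], "travel": [0, 0, 0], "jaw": 1},
  {"twist": [0, 0, 0], "travel": [0, 0, 0], "jaw": 0.4},
  {"twist": [0, 0, 0], "travel": [0, 0, 0], "jaw": 0},
  {"twist": [0, 0, 0], "travel": [0, 0, 0], "jaw": 0},
  {"twist": [0, 0, 0], "travel": [0, 0, -0.02], "jaw": 0},
  {"twist": [0, 0, 0], "travel": [0, 0, -0.06], "jaw": 0},
  {"twist": [0, 0, 0], "travel": [0, 0, -0.06], "jaw": 0},
  {"twist": [0, 0, 0], "travel": [0, 0, 0], "jaw": 0},
])

```text
time: 19.4
tcp_pos: [0.5511, 0.0047, 0.0668]
tcp_rot: [0.003, 0.68, 0.733, 0.002]
contact_force: [0.9, 0.2, 0.9]
gripper_width: 0.0426
```

```bash
python3 s.py; python3 look.py g6.png;  python3 - <<'E'
from h import *
from m import tiles
O=np.array([546.3,4.6]);a=np.radians(4.2);T=np.array([[np.cos(a),np.sin(a)],[-np.sin(a),np.cos(a)]])
for n in('scene','top'):
  for o in tiles(load(n)): print(n,np.round(o,1),'tray',(T@(np.array(o[:2])-O)).round(1))
E
```

```text
t 19.4 tcp [551.06   4.67  66.8 ] tray xy [ 4.75 -0.28] yaw 94.25388711908059 tilt [0.01 0.  ] F tray [0.89 0.14] 0.9272668643444574 M [ 0.05 -0.1   0.01] w 42.580671003292
scene [ 9.861e+02 -3.716e+02  5.560e+01  6.190e+01  2.000e-01] tray [ 411.1 -407.4]
scene [545.6   4.   58.2  58.6   6.3] tray [-0.8 -0.6]
scene [542.1  65.4  60.4  57.1   4.4] tray [ 0.3 61. ]
```

View pics/g6.png

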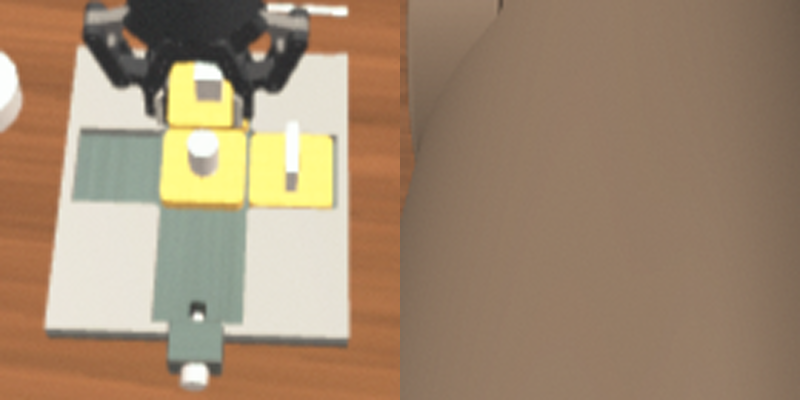

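```bash
python3 - <<'E'
from h import *
from m import tiles,posts
f=load('scene')
O=np.array([546.3,4.6]);a=np.radians(4.2);T=np.array([[np.cos(a),np.sin(a)],[-np.sin(a),np.cos(a)]])
for p in posts(f): print('post',p[0].round(2),p[1],p[3].round(1),'tray',(T@(p[3][:2]-O)).round(1))
# channel edges & tile edges along rows (tray y)
for v in (203,208,213,226,236,246): print(v,[tuple(f['image'][v,u]) [0:3:2] for u in range(247,284)])
E
```

```text
post [266.7  173.32] 37 [4.874e+02 1.000e-01 4.800e+01] tray [-59.1  -0.2]
post [294.52 197.52] 62 [542.5  66.   48. ] tray [ 0.7 61.5]
post [265.5 196.5] 68 [546.6   4.9  48. ] tray [0.4 0.2]
203 [(np.uint8(149), np.uint8(152)), (np.uint8(148), np.uint8(151)), (np.uint8(148), np.uint8(150)), (np.uint8(145), np.uint8(148)), (np.uint8(147), np.uint8(148)), (np.uint8(198), np.uint8(150)), (np.uint8(254), np.uint8(139)), (np.uint8(255), np.uint8(137)), (np.uint8(255), np.uint8(138)), (np.uint8(255), np.uint8(137)), (np.uint8(255), np.uint8(136)), (np.uint8(255), np.uint8(138)), (np.uint8(255), np.uint8(135)), (np.uint8(254), np.uint8(138)), (np.uint8(225), np.uint8(139)), (np.uint8(168), np.uint8(142)), (np.uint8(159), np.uint8(139)), (np.uint8(156), np.uint8(138)), (np.uint8(158), np.uint8(140)), (np.uint8(169), np.uint8(150)), (np.uint8(180), np.uint8(159)), (np.uint8(192), np.uint8(169)), (np.uint8(204), np.uint8(180)), (np.uint8(225), np.uint8(183)), (np.uint8(253), np.uint8(151)), (np.uint8(255), np.uint8(136)), (np.uint8(255), np.uint8(134)), (np.uint8(255), np.uint8(135)), (np.ui
[... 5526 characters left out ...]
.uint8(142), np.uint8(145)), (np.uint8(141), np.uint8(144)), (np.uint8(141), np.uint8(145)), (np.uint8(142), np.uint8(146)), (np.uint8(144), np.uint8(149)), (np.uint8(143), np.uint8(147)), (np.uint8(143), np.uint8(146)), (np.uint8(143), np.uint8(143)), (np.uint8(143), np.uint8(147)), (np.uint8(142), np.uint8(145)), (np.uint8(143), np.uint8(146)), (np.uint8(141), np.uint8(144)), (np.uint8(139), np.uint8(142)), (np.uint8(145), np.uint8(147)), (np.uint8(143), np.uint8(145)), (np.uint8(146), np.uint8(148)), (np.uint8(155), np.uint8(154)), (np.uint8(212), np.uint8(195)), (np.uint8(229), np.uint8(211)), (np.uint8(232), np.uint8(215)), (np.uint8(232), np.uint8(215)), (np.uint8(230), np.uint8(213))]
```

move_arm([
  {"twist": [0, 0, 0.2308], "travel": [0, 0, 0], "jaw": 0},
  {"twist": [0, 0, 0.2308], "travel": [0, 0, 0], "jaw": 0},
  {"twist": [0, 0, 0.2308], "travel": [0, 0, 0], "jaw": 0},
  {"twist": [0, 0, 0.2308], "travel": [0, 0, 0], "jaw": 0},
  {"twist": [0, 0, 0.2308], "travel": [0, 0, 0], "jaw": 0},
  {"twist": [0, 0, 0.2308], "travel": [0, 0, 0], "jaw": 0},
  {"twist": [0, 0, 0.2308], "travel": [0, 0, 0], "jaw": 0},
  {"twist": [0, 0, 0.2308], "travel": [0, 0, 0], "jaw": 0},
  {"twist": [0, 0, 0.2308], "travel": [0, 0, 0], "jaw": 0},
  {"twist": [0, 0, 0.2308], "travel": [0, 0, 0], "jaw": 0},
  {"twist": [0, 0, 0.2308], "travel": [0, 0, 0], "jaw": 0},
  {"twist": [0, 0, 0.2308], "travel": [0, 0, 0], "jaw": 0},
  {"twist": [0, 0, 0.2308], "travel": [0, 0, 0], "jaw": 0},
  {"twist": [0, 0, 0], "travel": [0, 0, 0], "jaw": 0},
  {"twist": [0, 0, 0], "travel": [0, 0, 0], "jaw": 0},
])

```text
time: 20.75
tcp_pos: [0.5476, 0.0046, 0.0608]
tcp_rot: [-0.0, 0.999, 0.039, -0.001]
contact_force: [0.4, -1.2, 0.2]
gripper_width: 0.0425
```

```bash
python3 s.py 546.5 4.5 4
```

```text
t 20.75 tcp [547.65   4.62  60.75] tray xy [ 1.35 -0.08] yaw 4.430576378746774 tilt [-0. -0.] F tray [ 0.32 -1.2 ] 0.16533905044370192 M [ 0.01 -0.    0.02] w 42.474765442078336
tool shift mm [-1.07  0.04 56.75] shares [-0.    0.    0.14]
```

move_arm([
  {"twist": [0, 0, 0], "travel": [-0.001, 0, 0.03], "jaw": 0},
  {"twist": [0, 0, 0], "travel": [0, 0, 0.03], "jaw": 0},
  {"twist": [0, 0, 0], "travel": [0, 0, 0.03], "jaw": 0},
  {"twist": [0, 0, 0], "travel": [0, 0, 0.03], "jaw": 0},
  {"twist": [0, 0, 0], "travel": [0, 0, 0.02], "jaw": 0},
  {"twist": [0, 0, 0], "travel": [0, 0, 0], "jaw": 0},
  {"twist": [0, 0, 0], "travel": [0, 0, 0], "jaw": 0.2},
  {"twist": [0, 0, 0], "travel": [0, 0, 0], "jaw": 0.3},
  {"twist": [0, 0, 0], "travel": [0, 0, 0], "jaw": 0.4},
  {"twist": [0, 0, 0], "travel": [0, 0, 0], "jaw": 0.55},
  {"twist": [0, 0, 0], "travel": [0, 0, 0], "jaw": 0.8},
  {"twist": [0, 0, 0], "travel": [0, 0, -0.002], "jaw": 1},
  {"twist": [0, 0, 0], "travel": [0, 0, 0], "jaw": 1},
])

```text
time: 21.83
tcp_pos: [0.5479, 0.0046, 0.0066]
tcp_rot: [-0.0, 0.999, 0.037, 0.0]
contact_force: [-0.9, -0.5, 1.7]
gripper_width: 0.0198
```

```bash
python3 s.py
```

```text
t 21.8333 tcp [547.91   4.61   6.58] tray xy [ 1.61 -0.1 ] yaw 4.2459756158777155 tilt [0. 0.] F tray [-0.92 -0.46] 1.7288496666144137 M [-0.01  0.09 -0.02] w 19.823048824943342
```

move_arm([
  {"twist": [0, 0, 0], "travel": [0.003, -0.0015, -0.0003], "jaw": 1},
  {"twist": [0, 0, 0], "travel": [0.006, 0, 0], "jaw": 1},
  {"twist": [0, 0, 0], "travel": [0.008, 0, 0], "jaw": 1},
  {"twist": [0, 0, 0], "travel": [0.008, 0, 0], "jaw": 1},
  {"twist": [0, 0, 0], "travel": [0.008, 0, 0], "jaw": 1},
  {"twist": [0, 0, 0], "travel": [0.006, 0, 0], "jaw": 1},
  {"twist": [0, 0, 0], "travel": [0.003, 0, 0], "jaw": 1},
])

```text
time: 22.42
tcp_pos: [0.5651, 0.0065, 0.0066]
tcp_rot: [-0.0, 0.999, 0.037, 0.0]
contact_force: [-1.6, -0.1, 4.4]
gripper_width: 0.0198
```

```bash
python3 s.py
```

```text
t 22.4167 tcp [565.12   6.5    6.59] tray xy [18.91  0.52] yaw 4.242666766468449 tilt [0. 0.] F tray [-1.64 -0.  ] 4.401133442122361 M [-0.04  0.34  0.03] w 19.75411171759164
```

move_arm([
  {"twist": [0, 0, 0], "travel": [0.004, 0, -0.001], "jaw": 1},
  {"twist": [0, 0, 0], "travel": [0.008, 0, 0], "jaw": 1},
  {"twist": [0, 0, 0], "travel": [0.01, 0, 0], "jaw": 1},
  {"twist": [0, 0, 0], "travel": [0.01, 0, 0], "jaw": 1},
  {"twist": [0, 0, 0], "travel": [0.01, 0, 0], "jaw": 1},
  {"twist": [0, 0, 0], "travel": [0.01, 0, 0], "jaw": 1},
  {"twist": [0, 0, 0], "travel": [0.01, 0, 0], "jaw": 1},
  {"twist": [0, 0, 0], "travel": [0.008, 0, 0], "jaw": 1},
  {"twist": [0, 0, 0], "travel": [0.004, 0, 0], "jaw": 1},
  {"twist": [0, 0, 0], "travel": [0, 0, 0], "jaw": 1},
])

```text
time: 23.25
tcp_pos: [0.5944, 0.0087, 0.0066]
tcp_rot: [0.0, 0.999, 0.037, -0.0]
contact_force: [-0.1, 0.3, -1.4]
gripper_width: 0.0201
```

```bash
python3 s.py
```

```text
t 23.25 tcp [594.42   8.68   6.64] tray xy [48.29  0.55] yaw 4.245793133145924 tilt [-0. -0.] F tray [-0.08  0.33] -1.4044443859472158 M [-0.01  0.01  0.02] w 20.070533014289023
```

Now a slower approach.

move_arm([
  {"twist": [0, 0, 0], "travel": [0.004, 0, 0], "jaw": 1},
  {"twist": [0, 0, 0], "travel": [0.005, 0, 0], "jaw": 1},
  {"twist": [0, 0, 0], "travel": [0.005, 0, 0], "jaw": 1},
  {"twist": [0, 0, 0], "travel": [0.005, 0, 0], "jaw": 1},
  {"twist": [0, 0, 0], "travel": [0.005, 0, 0], "jaw": 1},
])

```text
time: 23.67
tcp_pos: [0.6038, 0.0094, 0.0068]
tcp_rot: [-0.0, 0.999, 0.037, -0.0]
contact_force: [-1.0, -0.1, -2.6]
gripper_width: 0.0198
```

```bash
python3 s.py
```

```text
t 23.6667 tcp [603.75   9.37   6.79] tray xy [57.65  0.55] yaw 4.2414932147860736 tilt [-0.  0.] F tray [-1.03 -0.04] -2.6299843495100905 M [-0.01 -0.01 -0.03] w 19.752594514633802
```

move_arm([
  {"twist": [0, 0, 0], "travel": [0.004, 0, 0], "jaw": 1},
  {"twist": [0, 0, 0], "travel": [0.004, 0, 0], "jaw": 1},
  {"twist": [0, 0, 0], "travel": [0.004, 0, 0], "jaw": 1},
  {"twist": [0, 0, 0], "travel": [0.004, 0, 0], "jaw": 1},
  {"twist": [0, 0, 0], "travel": [0.003, 0, 0], "jaw": 1},
])

```text
time: 24.08
tcp_pos: [0.6115, 0.0099, 0.0069]
tcp_rot: [0.0, 0.999, 0.037, 0.0]
contact_force: [0.2, -0.7, -3.7]
gripper_width: 0.0199
```

```bash
python3 s.py
```

```text
t 24.0833 tcp [611.45   9.91   6.89] tray xy [65.37  0.52] yaw 4.240095158292845 tilt [ 0. -0.] F tray [ 0.19 -0.7 ] -3.6831266485726735 M [-0.06  0.   -0.04] w 19.931120836336675
```

move_arm([
  {"twist": [0, 0, 0], "travel": [0.003, 0, 0.001], "jaw": 1},
  {"twist": [0, 0, 0], "travel": [0.003, 0, 0], "jaw": 1},
  {"twist": [0, 0, 0], "travel": [0.003, 0, 0], "jaw": 1},
  {"twist": [0, 0, 0], "travel": [0.003, 0, 0], "jaw": 1},
  {"twist": [0, 0, 0], "travel": [0.003, 0, 0], "jaw": 1},
  {"twist": [0, 0, 0], "travel": [0.002, 0, 0], "jaw": 1},
])

```text
time: 24.58
tcp_pos: [0.6183, 0.0104, 0.0067]
tcp_rot: [0.0, 0.999, 0.037, 0.0]
contact_force: [0.8, -0.3, 0.4]
gripper_width: 0.0195
```

```bash
python3 s.py
```

```text
t 24.5833 tcp [618.27  10.41   6.66] tray xy [72.2   0.52] yaw 4.240833929420342 tilt [ 0. -0.] F tray [ 0.75 -0.34] 0.35529707245491204 M [-0.02  0.17 -0.03] w 19.487811883728256
```

move_arm([
  {"twist": [0, 0, 0], "travel": [0.002, 0, 0], "jaw": 1},
  {"twist": [0, 0, 0], "travel": [0.002, 0, 0], "jaw": 1},
  {"twist": [0, 0, 0], "travel": [0.002, 0, 0], "jaw": 1},
])

```text
time: 24.83
tcp_pos: [0.6205, 0.0106, 0.0066]
tcp_rot: [0.0, 0.999, 0.037, 0.0]
contact_force: [-0.8, -0.8, -0.3]
gripper_width: 0.0197
```

```bash
python3 s.py
```

```text
t 24.8333 tcp [620.52  10.58   6.63] tray xy [74.46  0.53] yaw 4.239604609413782 tilt [ 0. -0.] F tray [-0.82 -0.74] -0.3455682239307054 M [-0.04  0.13 -0.01] w 19.704024910538756
```

move_arm([
  {"twist": [0, 0, 0], "travel": [0.002, 0, 0], "jaw": 1},
  {"twist": [0, 0, 0], "travel": [0.002, 0, 0], "jaw": 1},
  {"twist": [0, 0, 0], "travel": [0.001, 0, 0], "jaw": 1},
  {"twist": [0, 0, 0], "travel": [0, 0, 0], "jaw": 1},
])

```text
time: 25.17
tcp_pos: [0.6226, 0.0107, 0.0067]
tcp_rot: [0.0, 0.999, 0.037, 0.0]
contact_force: [-0.6, 0.1, 0.4]
gripper_width: 0.0199
```

```bash
python3 s.py
```

```text
t 25.1667 tcp [622.64  10.74   6.66] tray xy [76.59  0.53] yaw 4.242455250551305 tilt [ 0. -0.] F tray [-0.6   0.12] 0.4417346174773459 M [ 0.03  0.12 -0.01] w 19.88056700789289
```

move_arm([
  {"twist": [0, 0, 0], "travel": [0.002, 0, 0], "jaw": 1},
  {"twist": [0, 0, 0], "travel": [0.001, 0, 0], "jaw": 1},
  {"twist": [0, 0, 0], "travel": [0, 0, 0], "jaw": 1},
])

```text
time: 25.42
tcp_pos: [0.6231, 0.0108, 0.0066]
tcp_rot: [0.0, 0.999, 0.037, -0.0]
contact_force: [-5.2, -0.7, 4.0]
gripper_width: 0.0198
```

```bash
python3 s.py
```

```text
t 25.4167 tcp [623.11  10.77   6.63] tray xy [77.06  0.53] yaw 4.239360414785132 tilt [-0. -0.] F tray [-5.27 -0.36] 3.971439231601599 M [-0.05  0.82 -0.  ] w 19.84145684902242
```

move_arm([
  {"twist": [0, 0, 0], "travel": [0.001, 0, -0.0003], "jaw": 1},
  {"twist": [0, 0, 0], "travel": [0.0003, 0, 0], "jaw": 1},
  {"twist": [0, 0, 0], "travel": [0, 0, 0], "jaw": 1},
])

```text
time: 25.67
tcp_pos: [0.6234, 0.0108, 0.0066]
tcp_rot: [0.0, 0.999, 0.037, -0.001]
contact_force: [-6.2, -1.0, 4.7]
gripper_width: 0.0197
```

```bash
python3 s.py
```

```text
t 25.6667 tcp [623.38  10.79   6.65] tray xy [77.32  0.53] yaw 4.239564841418436 tilt [-0. -0.] F tray [-6.26 -0.54] 4.6854487128006665 M [-0.02  1.06 -0.03] w 19.749810870626735
```

move_arm([
  {"twist": [0, 0, 0], "travel": [0, 0, 0], "jaw": 1},
])

```text
time: 25.75
tcp_pos: [0.6234, 0.0108, 0.0067]
tcp_rot: [0.0, 0.999, 0.037, -0.001]
contact_force: [-6.3, -0.8, 5.3]
gripper_width: 0.0203
```

```bash
python3 s.py
```

```text
t 25.75 tcp [623.37  10.8    6.65] tray xy [77.32  0.54] yaw 4.240264407089449 tilt [-0. -0.] F tray [-6.31 -0.37] 5.291521931944551 M [-0.05  1.11  0.01] w 20.332621461857627
```

move_arm([
  {"twist": [0, 0, 0], "travel": [0, 0, 0], "jaw": 1},
])

```text
time: 25.83
tcp_pos: [0.6234, 0.0108, 0.0066]
tcp_rot: [0.0, 0.999, 0.037, -0.001]
contact_force: [-5.5, -1.8, 4.9]
gripper_width: 0.0196
```

```bash
python3 s.py
```

```text
t 25.8333 tcp [623.36  10.8    6.64] tray xy [77.31  0.54] yaw 4.238430764606921 tilt [-0. -0.] F tray [-5.65 -1.43] 4.927884400214896 M [-0.04  1.01  0.05] w 19.644274329290575
```

move_arm([
  {"twist": [0, 0, 0], "travel": [0.001, 0, -0.0003], "jaw": 1},
  {"twist": [0, 0, 0], "travel": [0.001, 0, 0], "jaw": 1},
  {"twist": [0, 0, 0], "travel": [0, 0, 0], "jaw": 1},
  {"twist": [0, 0, 0], "travel": [0, 0, 0], "jaw": 1},
])

```text
time: 26.17
tcp_pos: [0.6237, 0.0108, 0.0066]
tcp_rot: [0.0, 0.999, 0.037, -0.001]
contact_force: [-6.2, -0.1, 5.7]
gripper_width: 0.0196
```

```bash
python3 s.py
```

```text
t 26.1667 tcp [623.66  10.81   6.62] tray xy [77.6   0.53] yaw 4.238204753925268 tilt [-0. -0.] F tray [-6.14  0.39] 5.6511416072444405 M [-0.11  1.3   0.04] w 19.64724679802218
```

move_arm([
  {"twist": [0, 0, 0], "travel": [0, 0, 0], "jaw": 1},
])

```text
time: 26.25
tcp_pos: [0.6237, 0.0109, 0.0066]
tcp_rot: [0.0, 0.999, 0.037, -0.001]
contact_force: [-6.6, 0.1, 4.6]
gripper_width: 0.02
```

```bash
python3 s.py
```

```text
t 26.25 tcp [623.65  10.86   6.64] tray xy [77.6   0.58] yaw 4.240814828443455 tilt [-0. -0.] F tray [-6.53  0.62] 4.557338125973379 M [-0.12  1.35 -0.03] w 19.96737820838314
```

move_arm([
  {"twist": [0, 0, 0], "travel": [0.0015, 0, 0], "jaw": 1},
  {"twist": [0, 0, 0], "travel": [0.0015, 0, 0], "jaw": 1},
  {"twist": [0, 0, 0], "travel": [0, 0, 0], "jaw": 1},
  {"twist": [0, 0, 0], "travel": [0, 0, 0], "jaw": 1},
])

```text
time: 26.58
tcp_pos: [0.6242, 0.0109, 0.0067]
tcp_rot: [0.0, 0.999, 0.037, -0.002]
contact_force: [-9.4, -0.8, 6.8]
gripper_width: 0.02
```

```bash
python3 s.py
```

```text
t 26.5833 tcp [624.18  10.88   6.7 ] tray xy [78.13  0.56] yaw 4.238778747045353 tilt [-0. -0.] F tray [-9.46 -0.09] 6.798542160641763 M [-0.13  1.86 -0.03] w 20.046038274915958
```

move_arm([
  {"twist": [0, 0, 0], "travel": [0, 0, 0], "jaw": 1},
])

```text
time: 26.67
tcp_pos: [0.6241, 0.0109, 0.0067]
tcp_rot: [0.0, 0.999, 0.037, -0.002]
contact_force: [-9.2, -1.1, 6.2]
gripper_width: 0.0198
```

```bash
python3 s.py; python3 look.py g7.png
```

```text
t 26.6667 tcp [624.14  10.86   6.69] tray xy [78.09  0.55] yaw 4.2353471118016435 tilt [-0. -0.] F tray [-9.24 -0.44] 6.221473550978961 M [-0.12  1.84  0.02] w 19.75054226465358
```

View pics/g7.png

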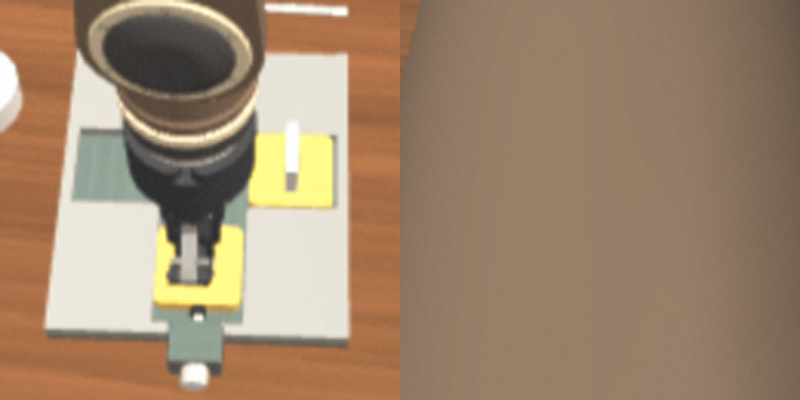

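move_arm([
  {"twist": [0, 0, 0], "travel": [0, 0, -0.001], "jaw": 1},
  {"twist": [0, 0, 0], "travel": [0, 0, 0], "jaw": 1},
  {"twist": [0, 0, 0], "travel": [0, 0, 0], "jaw": 1},
])

```text
time: 27.02
tcp_pos: [0.6241, 0.0109, 0.0067]
tcp_rot: [0.0, 0.999, 0.037, -0.002]
contact_force: [-7.5, -1.0, 4.8]
gripper_width: 0.0197
```

```bash
python3 s.py
```

```text
t 27.0167 tcp [624.09  10.87   6.69] tray xy [78.04  0.55] yaw 4.237625521620055 tilt [-0. -0.] F tray [-7.53 -0.47] 4.8287063742483864 M [-0.18  1.68  0.03] w 19.715373964331224
```

move_arm([
  {"twist": [0, 0, 0], "travel": [0, 0, 0], "jaw": 1},
])

```text
time: 27.1
tcp_pos: [0.6241, 0.0109, 0.0067]
tcp_rot: [0.0, 0.999, 0.037, -0.002]
contact_force: [-8.4, -0.6, 5.1]
gripper_width: 0.0198
```

```bash
python3 s.py
```

```text
t 27.1 tcp [624.06  10.86   6.69] tray xy [78.01  0.55] yaw 4.236349924795685 tilt [-0. -0.] F tray [-8.45  0.06] 5.106001398605762 M [-0.12  1.71  0.  ] w 19.84987469484218
```

move_arm([
  {"twist": [0, 0, 0], "travel": [-0.001, 0, -0.0005], "jaw": 1},
  {"twist": [0, 0, 0], "travel": [-0.001, 0, 0], "jaw": 1},
  {"twist": [0, 0, 0], "travel": [0, 0, 0], "jaw": 1},
])

```text
time: 27.35
tcp_pos: [0.6237, 0.0108, 0.0067]
tcp_rot: [0.0, 0.999, 0.037, -0.001]
contact_force: [-6.0, -0.2, 3.1]
gripper_width: 0.0198
```

```bash
python3 s.py
```

```text
t 27.35 tcp [623.7   10.83   6.68] tray xy [77.64  0.55] yaw 4.236366169781776 tilt [-0. -0.] F tray [-5.96  0.24] 3.11757650126396 M [-0.13  1.27 -0.01] w 19.770686387033116
```

move_arm([
  {"twist": [0, 0, 0], "travel": [-0.001, 0, 0], "jaw": 1},
  {"twist": [0, 0, 0], "travel": [-0.001, 0, 0], "jaw": 1},
  {"twist": [0, 0, 0], "travel": [0, 0, 0], "jaw": 1},
])

```text
time: 27.6
tcp_pos: [0.6234, 0.0108, 0.0067]
tcp_rot: [0.0, 0.999, 0.037, -0.001]
contact_force: [-4.3, -0.9, 1.2]
gripper_width: 0.0198
```

```bash
python3 s.py
```

```text
t 27.6 tcp [623.43  10.82   6.7 ] tray xy [77.37  0.55] yaw 4.237392316294459 tilt [-0. -0.] F tray [-4.35 -0.55] 1.2448783953512859 M [-0.08  1.12 -0.03] w 19.839050815504354
```

move_arm([
  {"twist": [0, 0, 0], "travel": [-0.001, 0, 0], "jaw": 1},
  {"twist": [0, 0, 0], "travel": [-0.001, 0, 0], "jaw": 1},
  {"twist": [0, 0, 0], "travel": [0, 0, 0], "jaw": 1},
])

```text
time: 27.85
tcp_pos: [0.6233, 0.0108, 0.0067]
tcp_rot: [0.0, 0.999, 0.037, -0.001]
contact_force: [-3.8, -1.1, -2.7]
gripper_width: 0.0195
```

```bash
python3 s.py
```

```text
t 27.85 tcp [623.28  10.81   6.72] tray xy [77.23  0.56] yaw 4.23897100448561 tilt [-0. -0.] F tray [-3.87 -0.78] -2.7105989358702787 M [-0.11  0.8   0.04] w 19.539594010630918
```

move_arm([
  {"twist": [0, 0, 0], "travel": [-0.0005, 0, 0.0004], "jaw": 1},
  {"twist": [0, 0, 0], "travel": [-0.0005, 0, 0], "jaw": 1},
  {"twist": [0, 0, 0], "travel": [0, 0, 0], "jaw": 1},
])

```text
time: 28.1
tcp_pos: [0.6231, 0.0108, 0.0068]
tcp_rot: [-0.0, 0.999, 0.037, -0.0]
contact_force: [-3.5, 0.0, -4.4]
gripper_width: 0.0201
```

```bash
python3 s.py
```

```text
t 28.1 tcp [623.12  10.83   6.75] tray xy [77.07  0.59] yaw 4.243230037530102 tilt [-0.  0.] F tray [-3.53  0.29] -4.364603761686794 M [-0.08  0.7  -0.01] w 20.072267805098814
```

move_arm([
  {"twist": [0, 0, 0], "travel": [0, 0, 0], "jaw": 1},
])

```text
time: 28.18
tcp_pos: [0.6232, 0.0108, 0.0068]
tcp_rot: [-0.0, 0.999, 0.037, -0.0]
contact_force: [-2.6, -0.4, -4.0]
gripper_width: 0.0201
```

```bash
python3 s.py
```

```text
t 28.1833 tcp [623.15  10.81   6.81] tray xy [77.1   0.56] yaw 4.241228098705273 tilt [-0. -0.] F tray [-2.59 -0.18] -4.00959618511664 M [-0.12  0.72  0.01] w 20.107575624668467
```

move_arm([
  {"twist": [0, 0, 0], "travel": [-0.0008, 0, 0.001], "jaw": 1},
  {"twist": [0, 0, 0], "travel": [-0.0008, 0, 0], "jaw": 1},
  {"twist": [0, 0, 0], "travel": [0, 0, 0], "jaw": 1},
])

```text
time: 28.43
tcp_pos: [0.6229, 0.0108, 0.0068]
tcp_rot: [-0.0, 0.999, 0.037, 0.0]
contact_force: [-1.4, 0.2, -3.7]
gripper_width: 0.0197
```

```bash
python3 s.py
```

```text
t 28.4333 tcp [622.94  10.78   6.8 ] tray xy [76.89  0.55] yaw 4.238234318803153 tilt [0. 0.] F tray [-1.41  0.29] -3.735402637937945 M [-0.07  0.48  0.02] w 19.744858323249247
```

move_arm([
  {"twist": [0, 0, 0], "travel": [0, 0, 0], "jaw": 1},
])

```text
time: 28.52
tcp_pos: [0.623, 0.0108, 0.0068]
tcp_rot: [-0.0, 0.999, 0.037, 0.0]
contact_force: [-2.6, -0.9, -3.2]
gripper_width: 0.0197
```

```bash
python3 s.py
```

```text
t 28.5167 tcp [622.95  10.79   6.84] tray xy [76.9   0.56] yaw 4.239629500106298 tilt [0. 0.] F tray [-2.62 -0.75] -3.154434036674855 M [-0.02  0.44  0.04] w 19.721043304714176
```

move_arm([
  {"twist": [0, 0, 0], "travel": [-0.0006, 0, 0.0008], "jaw": 1},
  {"twist": [0, 0, 0], "travel": [-0.0005, 0, 0], "jaw": 1},
  {"twist": [0, 0, 0], "travel": [0, 0, 0], "jaw": 1},
])

```text
time: 28.77
tcp_pos: [0.6227, 0.0108, 0.0067]
tcp_rot: [-0.0, 0.999, 0.037, 0.0]
contact_force: [-1.4, 0.7, -2.9]
gripper_width: 0.02
```

```bash
python3 s.py
```

```text
t 28.7667 tcp [622.71  10.79   6.68] tray xy [76.66  0.58] yaw 4.244819119183404 tilt [0. 0.] F tray [-1.33  0.75] -2.942571101027497 M [-0.    0.13 -0.02] w 20.0260642308992
```

move_arm([
  {"twist": [0, 0, 0], "travel": [0, 0, 0], "jaw": 1},
])

```text
time: 28.85
tcp_pos: [0.6227, 0.0108, 0.0067]
tcp_rot: [-0.0, 0.999, 0.037, 0.0]
contact_force: [-0.5, 1.1, -3.2]
gripper_width: 0.0198
```

```bash
python3 s.py
```

```text
t 28.85 tcp [622.68  10.76   6.68] tray xy [76.62  0.55] yaw 4.240585310732952 tilt [0. 0.] F tray [-0.46  1.17] -3.2333420385843303 M [ 0.02  0.16 -0.02] w 19.799467905717133
```

move_arm([
  {"twist": [0, 0, 0], "travel": [0, 0, 0.0008], "jaw": 1},
  {"twist": [0, 0, 0], "travel": [0, 0, 0], "jaw": 1},
  {"twist": [0, 0, 0], "travel": [0, 0, 0], "jaw": 1},
])

```text
time: 29.1
tcp_pos: [0.6227, 0.0107, 0.0066]
tcp_rot: [0.0, 0.999, 0.037, 0.001]
contact_force: [-1.4, 0.2, 0.2]
gripper_width: 0.0197
```

```bash
python3 s.py
```

```text
t 29.1 tcp [622.73  10.74   6.64] tray xy [76.68  0.52] yaw 4.241070115194604 tilt [0. 0.] F tray [-1.35  0.3 ] 0.245775507700858 M [-0.    0.18 -0.02] w 19.67970263532142
```

move_arm([
  {"twist": [0, 0, 0], "travel": [0, 0, 0], "jaw": 1},
])

```text
time: 29.18
tcp_pos: [0.6227, 0.0108, 0.0066]
tcp_rot: [-0.0, 0.999, 0.037, 0.001]
contact_force: [-0.8, 0.0, 0.9]
gripper_width: 0.02
```

```bash
python3 s.py
```

```text
t 29.1833 tcp [622.72  10.75   6.63] tray xy [76.67  0.54] yaw 4.2416672745102515 tilt [0. 0.] F tray [-0.84  0.07] 0.944029797451348 M [-0.02  0.14  0.02] w 20.035895367521665
```

move_arm([
  {"twist": [0, 0, 0], "travel": [0.0008, 0, 0], "jaw": 1},
  {"twist": [0, 0, 0], "travel": [0, 0, 0], "jaw": 1},
  {"twist": [0, 0, 0], "travel": [0, 0, 0], "jaw": 1},
])

```text
time: 29.43
tcp_pos: [0.6228, 0.0108, 0.0067]
tcp_rot: [-0.0, 0.999, 0.037, 0.0]
contact_force: [-2.0, 0.6, 3.9]
gripper_width: 0.0199
```

```bash
python3 s.py
```

```text
t 29.4333 tcp [622.82  10.79   6.65] tray xy [76.77  0.56] yaw 4.241521669163261 tilt [0. 0.] F tray [-1.95  0.75] 3.8633777095837862 M [0.03 0.34 0.  ] w 19.89421801644433
```

move_arm([
  {"twist": [0, 0, 0], "travel": [0, 0, 0], "jaw": 1},
])

```text
time: 29.52
tcp_pos: [0.6228, 0.0107, 0.0066]
tcp_rot: [0.0, 0.999, 0.037, 0.0]
contact_force: [-2.1, 0.3, 4.6]
gripper_width: 0.0195
```

```bash
python3 s.py
```

```text
t 29.5167 tcp [622.81  10.73   6.6 ] tray xy [76.75  0.51] yaw 4.23974291456769 tilt [ 0. -0.] F tray [-2.11  0.46] 4.599002329597339 M [-0.01  0.43  0.03] w 19.54924443820828
```

move_arm([
  {"twist": [0, 0, 0], "travel": [0, 0, -0.001], "jaw": 1},
  {"twist": [0, 0, 0], "travel": [0, 0, 0], "jaw": 1},
  {"twist": [0, 0, 0], "travel": [0, 0, 0], "jaw": 0.4},
  {"twist": [0, 0, 0], "travel": [0, 0, 0], "jaw": 0.2},
  {"twist": [0, 0, 0], "travel": [0, 0, 0], "jaw": 0},
  {"twist": [0, 0, 0], "travel": [0, 0, 0], "jaw": 0},
])

```text
time: 30.02
tcp_pos: [0.6226, 0.0108, 0.0063]
tcp_rot: [0.0, 0.999, 0.037, -0.0]
contact_force: [1.0, 0.6, -0.5]
gripper_width: 0.0427
```

```bash
python3 s.py
```

```text
t 30.0167 tcp [622.63  10.75   6.35] tray xy [76.58  0.54] yaw 4.242045908550403 tilt [-0. -0.] F tray [1.06 0.5 ] -0.47678771302097334 M [-0.   -0.03  0.03] w 42.74942336570122
```

Released. Straight up, then back toward the robot for a clear view.

move_arm([
  {"twist": [0, 0, 0], "travel": [0, 0, -0.02], "jaw": 0},
  {"twist": [0, 0, 0], "travel": [0, 0, -0.06], "jaw": 0},
  {"twist": [0, 0, 0], "travel": [0, 0, -0.1], "jaw": 0},
  {"twist": [0, 0, 0], "travel": [0, 0, -0.1], "jaw": 0},
  {"twist": [0, 0, 0], "travel": [0, 0, -0.1], "jaw": 0},
  {"twist": [0, 0, 0], "travel": [0, -0.1, -0.02], "jaw": 0},
  {"twist": [0, 0, 0], "travel": [0, -0.1, 0], "jaw": 0},
  {"twist": [0, 0, 0], "travel": [0, -0.1, 0], "jaw": 0},
  {"twist": [0, 0, 0], "travel": [-0.07, -0.07, 0], "jaw": 0},
  {"twist": [0, 0, 0], "travel": [-0.07, -0.07, 0], "jaw": 0},
  {"twist": [0, 0, 0], "travel": [-0.07, -0.07, 0], "jaw": 0},
  {"twist": [0, 0, 0], "travel": [-0.07, -0.07, 0], "jaw": 0},
  {"twist": [0, 0, 0], "travel": [-0.07, -0.07, 0], "jaw": 0},
  {"twist": [0, 0, 0], "travel": [-0.07, -0.07, 0], "jaw": 0},
  {"twist": [0, 0, 0], "travel": [-0.07, -0.07, 0], "jaw": 0},
  {"twist": [0, 0, 0], "travel": [-0.07, -0.07, 0], "jaw": 0},
  {"twist": [0, 0, 0], "travel": [0, 0, 0], "jaw": 0},
])

```text
time: 31.43
tcp_pos: [0.3693, 0.3407, 0.1675]
tcp_rot: [-0.001, 0.999, 0.04, -0.0]
contact_force: [-0.4, -0.2, 0.1]
gripper_width: 0.0427
```

```bash
python3 s.py; python3 look.py g8.png;  python3 - <<'E'
from h import *
from m import tiles,posts
O=np.array([546.3,4.6]);a=np.radians(4.2);T=np.array([[np.cos(a),np.sin(a)],[-np.sin(a),np.cos(a)]])
for n in('scene','top'):
  f=load(n)
  for o in tiles(f): print(n,np.round(o,1),'tray',(T@(np.array(o[:2])-O)).round(1))
  for p in posts(f): print(n,'post',p[3].round(1),'tray',(T@(p[3][:2]-O)).round(1))
a=cv2.resize(load('scene')['image'][205:275,230:300,::-1],(400,400),interpolation=cv2.INTER_NEAREST)
b=cv2.resize(load('top')['image'][150:220,255:325,::-1],(400,400),interpolation=cv2.INTER_NEAREST)
cv2.imwrite('pics/g9.png',np.hstack([a,b]))
E
```

```text
t 31.4333 tcp [369.25 340.71 167.54] tray xy [-151.96  348.17] yaw 4.61139384078408 tilt [-0.  0.] F tray [-0.45 -0.17] 0.13731146122715238 M [-0.06  0.02 -0.07] w 42.66041531313928
scene [ 9.863e+02 -3.716e+02  5.520e+01  6.190e+01  2.000e-01] tray [ 411.3 -407.4]
scene [482.8   0.9  56.8  60.4   6.3] tray [-63.6   0.9]
scene [621.7  10.3  60.6  58.3   6.3] tray [75.7  0.2]
scene [542.1  65.4  60.4  57.1   4.4] tray [ 0.2 61. ]
scene post [484.    0.6  48. ] tray [-62.4   0.6]
scene post [542.4  66.   48. ] tray [ 0.6 61.5]
scene post [622.2  10.7  48. ] tray [76.1  0.5]
top [484.9  -1.6  58.6  57.3   3.7] tray [-61.7  -1.7]
top [624.1   7.7  57.4  57.3   3.7] tray [77.8 -2.6]
top [544.4  64.3  56.9  58.5   3.7] tray [ 2.5 59.7]
top post [623.5   8.8  48. ] tray [77.3 -1.5]
top post [543.4  64.5  48. ] tray [ 1.5 60. ]
top post [484.1  -0.9  48. ] tray [-62.5  -0.9]
```

View pics/g8.png

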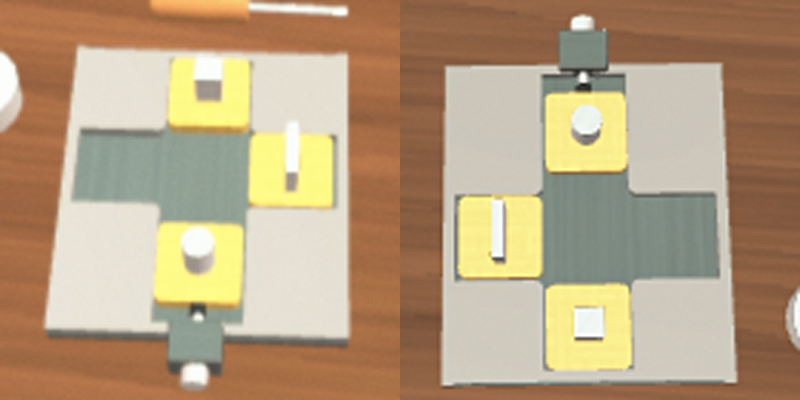

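View pics/g9.png

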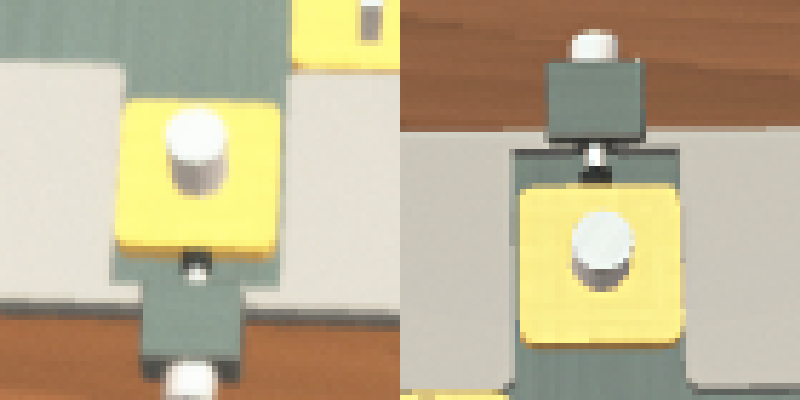

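```bash
python3 -c "
from plant import arm
print(arm.hand_in())"
```

```text
the job is handed in; nothing more can be done
None
```

The job is done and handed in at about 31.5 s: the square-post tile is in the near bay and the round-post tile rests at the sprung stop.

- **Square-post tile:** I slid it straight across until the end wall pushed back with about 5–7 N. The last pictures put it at tray x ≈ -63.6 mm in the scene view, against -63.5 mm for fully home. The top view read -61.7 mm, but that view also puts the untouched bar tile about 2 mm too far in x.
- **Round-post tile:** I slid it from the right bay to the crossing, gripped it again with the jaws along the channel, and pushed it into the stop. I then eased back to about 1–2 N at the wrist before letting go, so the spring would not throw it off. The pictures show it at tray x ≈ 76–78 mm with no visible gap to the stop pad.
- **Press force:** the wrist read about 9.3 N at the peak, settling near 8 N. The floor friction in that reading is not known, so the stop force is roughly 7–9 N and not exact.
- **Contact at the end:** I could not measure a gap under about 1 mm. That the tile still touches the stop rests on the small preload at release and on the pictures.
- **Things that disagreed:** the closed fingertips stood about 34 mm higher than the stated geometry and the reported TCP height, so the first grasp closed above the post. I measured the difference in the images and corrected for it. Parts of the slides had the tile barely carried, by a fraction of a millimetre and possibly about 1 mm early in the square-tile slide.
- **Left alone:** the bar tile shows the same position as at the start. The gripper touched none of the bystanders, though I did not re-measure them.

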